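Pack two loaf tins into the corner of a baking sheet

TASK

Load the black baking sheet for the oven: first stand the long loaf tin on it, pushed fully home into the corner where the two raised edges meet, with its long side flat against the longer raised edge. Once it is home, let go of it and pack the short loaf tin end to end against it, its long side against the same edge. Leave the round tin, the mug and the shaker where they are.

Things in the scene. Friction and masses are not known exactly. Their poses are not given: they have to be found in the camera images.
- sheet: Black baking sheet fixed to the bench, 200 (x) by 300 (y) mm, 4 mm thick. Origin: centre of its underside; z up. Two raised edges, 6 mm thick, tops 22 mm above the bench, worn to bare steel: the longer (300 mm) along the whole +x side, the shorter along the +y side; they meet at the +x +y corner. The other sides are open.
- corner (a point): Point on the sheet's upper face (4 mm above the bench) where the inner faces of the raised edges meet, 94, 144 mm from the sheet's origin; same axes as the sheet. Home, the long tin's centre is at x -28, y -70 mm from here, the short tin's at -28, -185 mm. Fingers holding a tin by its upper half pass above the raised edges.
- long_tin: Long lidded loaf tin of bare steel, a closed box 56 mm wide (its x), 140 mm long (its y), 60 mm high, about 0.4 kg. Origin: centre of its underside; z up. Starts upright on the bench.
- short_tin: Short lidded loaf tin of bare steel, a closed box 56 mm wide (its x), 90 mm long (its y), 60 mm high, about 0.3 kg. Origin: centre of its underside; z up. Starts upright on the bench.
- round_tin: Bystander: round lidded steel tin, 80 mm across, 55 mm high. Origin: centre of its underside.
- mug: Bystander: white mug, 74 mm across, 85 mm high, handle on its +y side. Origin: centre of its underside.
- shaker: Bystander: steel flour shaker with a domed top, 64 mm across, 112 mm high, beyond the sheet and the tins. Origin: centre of its underside.
Not all that is in view belongs to the job. What is shaped like the short_tin but purple or yellow is not meant.

How it is judged:
By the outcome, as a careful person would: the job done as asked, in the order asked, and still so for the second after the job is handed in, with the robot touching nothing.
It also fails if it takes over 69 s, if anything falls off the work surface, if the arm or the gripper's body presses on something with over 40 N, if the wrist force passes 120 N, or if a joint passes its speed limit or range.

ROBOT

A 7-joint arm with a two-finger parallel gripper is mounted at the origin on the work surface. World frame = base frame: x ahead of the robot, y to its left, z up, the work surface at z = 0. Lengths are in m, angles in rad, forces in N, time in s.
With the tool pointing down it reaches from about 0.425 to 0.925 m from the base axis. Payload 6.8 kg.
Tool frame: the origin (TCP) lies midway between the tips of the shut fingers; the grasp point (between the pads) lies 19 mm behind it; z points along the fingers, x is the direction in which the jaws open and shut, and the axes are right-handed (so a half turn about z gives the same grasp; the last joint's range is limited). The gripper opens to 85 mm and grips with 20 to 120 N. Pads are 22 mm wide; open, the fingers measure 114 mm over their backs; the gripper's body (76 mm by 85 mm) begins 54 mm behind the grasp point. The pads swing forward as they close: fully open they stand 13 mm farther back than shut.
Start: joints at [-1.333, 0.477, 0.022, 1.555, -0.011, 1.109, -0.083], TCP at [0.229, 0.635, 0.191] pointing down, gripper open.
Joint ranges: [-2.96, 2.96], [-0.34, 2.1], [-1.41, 1.46], [0.24, 2.44], [-1.37, 4.51], [0.17, 1.92], [-2.96, 2.96]. Speed limits (rad/s): [2.39, 2.39, 3.14, 3.14, 3.14, 3.14, 3.14].

INTERFACE

Orientations are given as a rotation vector (axis times angle).
In Python, from bench import r gives the robot as it stands. The module is installed in compiled form; this text tells all that it offers.
- The arm moves only by the shell command python3 -m pendant 'ROWS' [OPENING] [FORCE]. ROWS is text: rows parted by semicolons, each of 4 numbers parted by spaces: the shift along the tool's x, y, z in cm, then the turn about the tool's z in degrees. A call has 1 to 8 rows; each row shifts and turns the pose as measured when the row begins, along the tool's axes as they then stand; what a row does not reach is not made up. A row lasts 1/12 s, in which the tool goes at most 41.7 mm and 7.16 degrees, less where a joint would pass 70% of its speed; a pose out of reach is approached as far as the arm can. A call with a gripper value outside its range is refused whole. OPENING is the closure in counts, from 0 (fully open) to 255 (shut), set as the call begins (- or left out, the last holds). The fingers move at their own pace and stop on an object; FORCE is the grip in N (left out, the last holds). Time passes only in rows, so rows that do not move let the fingers close. It gives the time, the measured TCP pose, the force and the opening at its end, in the units of the state.
- r.get_obs(): the state, without advancing time (a new reading comes with each control period).
- r.grab_frame(name): name is "scene" or "top" or "wrist"; returns a dict with "color" (420x560x3 uint8, red, green, blue), "fx", "fy", "cx", "cy" (pixels), "R" (3x3) and "t" (3): a world point X has camera coordinates R X + t; the wrist camera has in their place "hand_eye" (4x4, takes a point from camera to tool coordinates, whose origin is the TCP and whose axes are the tool frame's). Camera axes: x right, y down, z forward; pixel columns grow to the right and rows downward; lengths in m; the calibration is good to about 2 mm. A picture is of the moment at which its call begins: read the wrist's pose just before it. There is no depth.
- r.hand_in(): hands the job in, once; it reports no verdict.
The state is a dict: "clock": time; "joints": joint angles; "qvel": joint speeds; "tau": joint torques, N m; "tcp_pos": TCP position; "orientation": TCP orientation; "contact_force": force on the tool from outside, world axes, zero at the start; "moment": the same for the moment, N m; "grip_width": finger opening in m.
Only numpy, scipy, OpenCV 4.12 (cv2) and the standard library are available. Lean on these libraries where they do the work, as an engineer would, in place of code of your own. Each camera call takes 0.05 s, during which the arm holds its last target.

## Working session

There is one attempt and no reset: what is moved stays moved. The work goes in short steps, Python scripts to look and compute and a shell command to move; the robot and the scene stay as the last step left them, time stands still between calls to the robot, and variables do not carry over. Pictures are saved under pics/ and viewed, and the job is handed in when it is done.

```bash
mkdir -p pics
cat > h.py <<'E'
import numpy as np,cv2,json,pickle
from bench import r
from scipy.spatial.transform import Rotation as Ro
def snap(name,fn):
    o=r.get_obs(); f=r.grab_frame(name); 
    f=dict(f); 
    if 'hand_eye' in f:
        T=np.eye(4);T[:3,:3]=Ro.from_rotvec(o['orientation']).as_matrix();T[:3,3]=o['tcp_pos']
        C=np.linalg.inv(T@np.array(f['hand_eye'])); f['R']=C[:3,:3];f['t']=C[:3,3]
    cv2.imwrite('pics/%s.png'%fn,f['color'][:,:,::-1]); pickle.dump(f,open('pics/%s.pkl'%fn,'wb')); return f
def load(fn): return pickle.load(open('pics/%s.pkl'%fn,'rb'))
def ray(f,u,v):
    R=np.array(f['R']);t=np.array(f['t']); d=R.T@np.array([(u-f['cx'])/f['fx'],(v-f['cy'])/f['fy'],1]); return -R.T@t,d
def atz(f,u,v,z):
    c,d=ray(f,u,v); return c+d*(z-c[2])/d[2]
def tri(obs):
    A=np.zeros((3,3));b=np.zeros(3);L=[]
    for f,u,v in obs:
        c,d=ray(f,u,v);d=d/np.linalg.norm(d);P=np.eye(3)-np.outer(d,d);A+=P;b+=P@c;L.append((c,d,P))
    X=np.linalg.solve(A,b); return X,[np.linalg.norm(P@(X-c)) for c,d,P in L]
def proj(f,X):
    p=np.array(f['R'])@np.array(X)+np.array(f['t']); return np.array([f['fx']*p[0]/p[2]+f['cx'],f['fy']*p[1]/p[2]+f['cy']])
def crop(fn,u0,v0,u1,v1,k,out):
    im=cv2.imread('pics/%s.png'%fn)[v0:v1,u0:u1]; im=cv2.resize(im,None,fx=k,fy=k,interpolation=cv2.INTER_CUBIC)
    for u in range((u0+19)//20*20,u1,20): cv2.putText(im,str(u),((u-u0)*k,10),0,.35,(0,0,255),1); cv2.line(im,((u-u0)*k,12),((u-u0)*k,18),(0,0,255),1)
    for v in range((v0+19)//20*20,v1,20): cv2.putText(im,str(v),(0,(v-v0)*k+4),0,.35,(0,0,255),1); cv2.line(im,(26,(v-v0)*k),(32,(v-v0)*k),(0,0,255),1)
    cv2.imwrite('pics/%s.png'%out,im)
E
python3 - <<'E'
from h import *
print(r.get_obs())
for n in ['scene','top','wrist']:
    f=snap(n,n+'0'); print(n,f['color'].shape,-f['R'].T@f['t'])
E
```

```text
{'clock': 0.0, 'joints': array([-1.33308413,  0.47778639,  0.02233101,  1.55645281, -0.01149438,
        1.10931484, -0.08309928]), 'qvel': array([ 0.00099142, -0.0004791 ,  0.00117578,  0.00025567,  0.00107616,
       -0.00173235, -0.00026559]), 'tau': array([-2.40086956e-04, -5.96471000e+01,  1.60790976e+00, -2.81190044e+01,
        1.24897700e-02,  9.53016628e-03, -6.20962268e-06]), 'tcp_pos': array([0.22858732, 0.63440343, 0.19043425]), 'orientation': array([ 2.56952536e+00,  1.80550030e+00, -2.22497890e-03]), 'contact_force': array([-1.1674441 ,  0.05791667, -0.36044925]), 'moment': array([ 0.00018147,  0.02545245, -0.00283328]), 'grip_width': 0.0852070258179207}
scene (420, 560, 3) [ 1.15323778 -0.35995352  1.12519272]
top (420, 560, 3) [ 0.39619622 -0.00956263  1.05632462]
wrist (420, 560, 3) [0.15166304 0.66131885 0.37479442]
```

View pics/scene0.png

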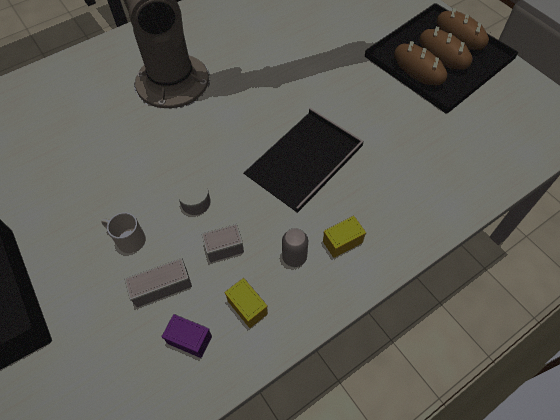

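View pics/top0.png

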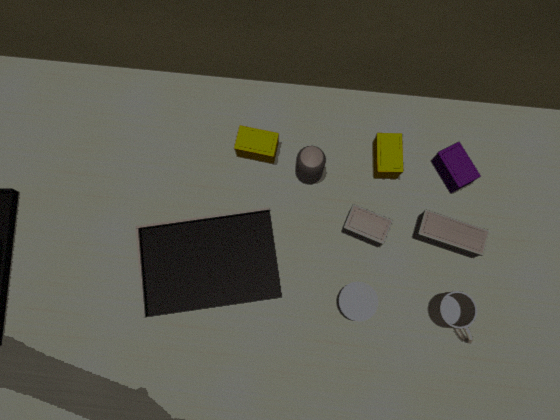

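View pics/wrist0.png

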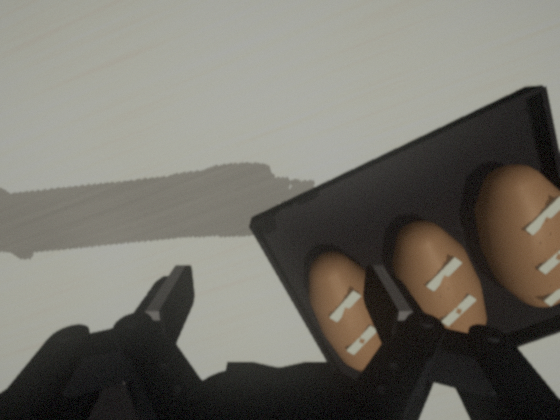

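Scene view: the arm's base is at (165,90). The sheet is at (245-362,110-208), with bright raised edges on its right sides. Long tin (157,280), short tin (223,241), mug (124,232), round tin (195,198) and shaker (294,247). The yellow and purple boxes are decoys. The top view shows the same, with the sheet at (140-280,210-315). The wrist view shows only the bread tray.

Run:
```python
from h import *
def cg(fn,a,k,out):
    im=cv2.imread('pics/%s.png'%fn); g=np.clip(im.astype(float)*1.5,0,255).astype(np.uint8); cv2.imwrite('pics/g.png',g); crop('g',*a,k,out)
cg('top0',(130,200,290,320),5,'ct1'); cg('scene0',(235,100,375,215),5,'cs1')
cg('top0',(330,190,500,270),4,'ct2'); cg('scene0',(115,215,255,310),5,'cs2')
```

```text
(no output)
```

View pics/ct1.png

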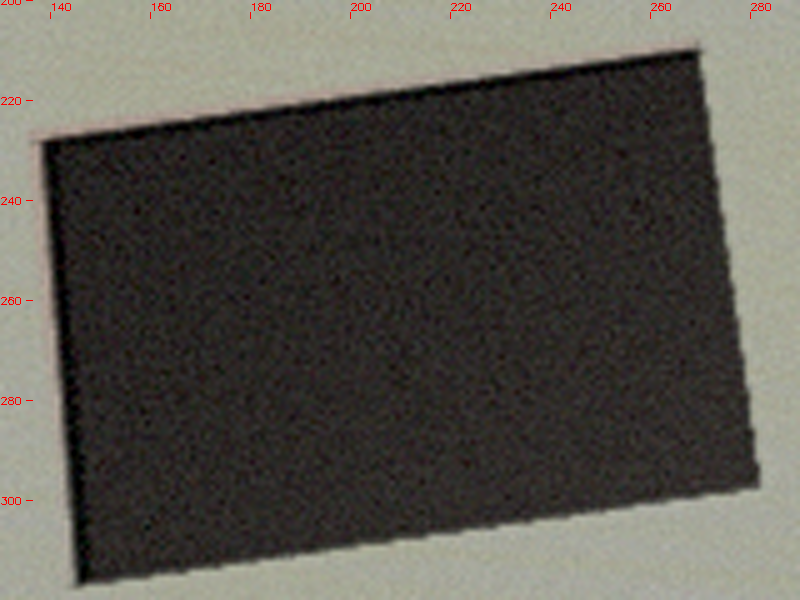

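View pics/cs1.png

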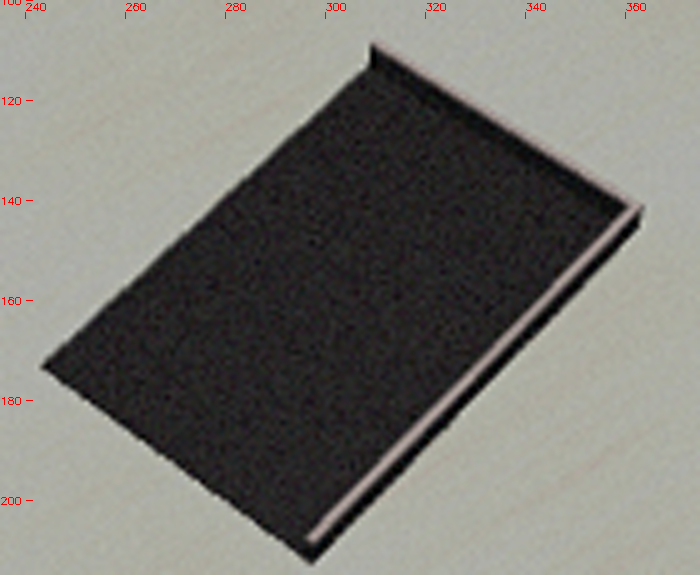

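View pics/ct2.png

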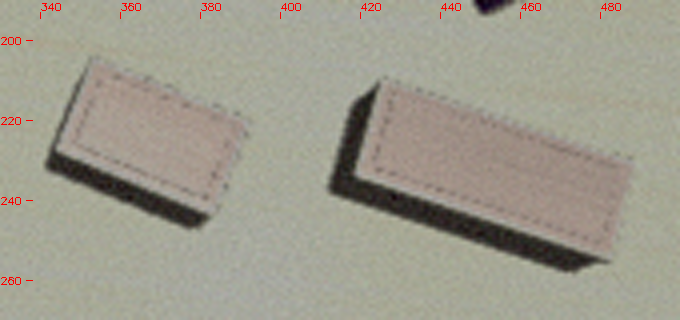

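View pics/cs2.png

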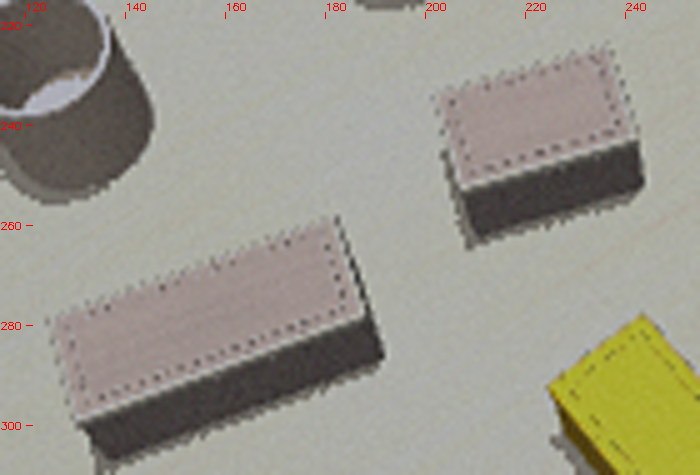

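Run:
```python
from h import *
T=load('top0');S=load('scene0')
def show(name,pts):
    P=[]
    for a,b in pts:
        X,e=tri([(T,*a),(S,*b)]); P.append(X); print(name,X.round(4),np.round(e,4))
    P=np.array(P); return P
D={'short':[((353,204),(242,242.5)),((391.5,220),(207.5,252.5)),((382,242.5),(202.5,234)),((344.5,228),(237,224))],
'long':[((425,209.5),(188,278)),((488,230),(131,298.5)),((482,255.5),(125,279)),((419,234),(183,258))],
'sheet':[((137.5,227.5),(362.5,141)),((270,209),(298,208.5)),((281.5,297.5),(243.5,173)),((145.5,316.5),(309.5,108.5))]}
for n,p in D.items():
    P=show(n,p); 
    print(n,'c',P.mean(0).round(4),'len',np.linalg.norm(P[0,:2]-P[1,:2]),np.linalg.norm(P[3,:2]-P[2,:2]),'w',np.linalg.norm(P[0,:2]-P[3,:2]),np.linalg.norm(P[1,:2]-P[2,:2]))
    d=P[0]-P[1]+P[3]-P[2]; print('yaw of y axis',np.degrees(np.arctan2(d[1],d[0]))-90)
    z={'short':.06,'long':.06,'sheet':.022}[n]
    for nm,f,i in (('T',T,0),('S',S,1)):
        Q=np.array([atz(f,*q[i],z) for q in p]); d=Q[0]-Q[1]+Q[3]-Q[2]; print(nm,Q.mean(0).round(4),np.degrees(np.arctan2(d[1],d[0]))-90)
for n,a,z in (('mug',(458,310),.085),('round',(357,302),.055),('shaker',(312,155),.11)): print(n,atz(T,*a,z))
```

```text
short [ 0.6507 -0.1414  0.0561] [0.0001 0.0001]
short [ 0.6246 -0.2253  0.0561] [0.0006 0.0006]
short [ 0.5736 -0.2089  0.0555] [0.0002 0.0002]
short [ 0.5975 -0.1253  0.0542] [0.0022 0.0022]
short c [ 0.6116 -0.1752  0.0555] len 0.08788287139355186 0.0869109293008741 w 0.05555268041309216 0.05366013741406736
yaw of y axis -16.618853165600726
T [ 0.6104 -0.1751  0.06  ] -16.4467006039781
S [ 0.6142 -0.1754  0.06  ] -16.920100031696194
long [ 0.6554 -0.2963  0.0554] [0.0002 0.0002]
long [ 0.6246 -0.4297  0.058 ] [0.0009 0.0009]
long [ 0.5694 -0.4203  0.0524] [0.0008 0.0008]
long [ 0.6015 -0.2832  0.0554] [0.0029 0.0029]
long c [ 0.6127 -0.3574  0.0553] len 0.13686683112401413 0.1407476079381439 w 0.05545564075614573 0.05592089328054832
yaw of y axis -13.107309952829823
T [ 0.6113 -0.3569  0.06  ] -13.033706802943357
S [ 0.6158 -0.3563  0.06  ] -13.10234478574553
sheet [0.5566 0.3277 0.0167] [0.0018 0.0018]
sheet [0.6311 0.0404 0.0149] [0.0031 0.0031]
sheet [ 0.4391 -0.0081 -0.0032] [0.0008 0.0008]
sheet [0.3677 0.2767 0.0182] [0.0016 0.0016]
sheet c [0.4986 0.1591 0.0116] len 0.29673619843463067 0.2936195670911273 w 0.19568545529856488 0.19807341086078672
yaw of y axis 14.321393117976896
T [0.497  0.1567 0.022 ] 14.161155240197331
S [0.5054 0.157  0.022 ] 15.546486113021345
mug [ 0.4488169  -0.36159516  0.085     ]
round [ 0.44417139 -0.16493625  0.055     ]
shaker [ 0.73307855 -0.04121347  0.11      ]
```

```bash
cat > go.py <<'E'
# prints shift in tool axes (cm) and turn (deg) to reach target x y z yaw(tool x)
import sys; from h import *
o=r.get_obs(); R=Ro.from_rotvec(o['orientation']).as_matrix()
yaw=np.degrees(np.arctan2(R[1,0],R[0,0])); tgt=np.array([float(a) for a in sys.argv[1:4]])
d=R.T@(tgt-o['tcp_pos'])*100
print('t',round(float(o['clock']),2),'tcp',o['tcp_pos'].round(4),'yaw',yaw.round(2),'tilt',np.degrees(np.arccos(-R[2,2])).round(2),'j',o['joints'].round(2),'F',o['contact_force'].round(1),'w',round(o['grip_width'],4))
print('shift cm',d.round(2),'|xy|',np.linalg.norm(d[:2]).round(2))
if len(sys.argv)>4:
    t=float(sys.argv[4]); print('turn',[round((yaw-t+180*k+180)%360-180,2) for k in (0,1)])
E
python3 go.py 0.612 -0.357 0.19 -13; python3 -m pendant '-3 2 0 0;-3 2 0 0'; python3 go.py 0.612 -0.357 0.19 -13
```

```text
t 0.15 tcp [0.2286 0.6346 0.1906] yaw 70.19 tilt 0.08 j [-1.33  0.48  0.02  1.56 -0.01  1.11 -0.08] F [-0.8  0.7 -0.2] w 0.0854
shift cm [-80.3   69.67   0.18] |xy| 106.31
turn [np.float64(83.19), np.float64(-96.81)]
clock: 0.32
tcp_pos: [0.2415, 0.5691, 0.1886]
orientation: [-2.561, -1.816, 0.003]
contact_force: [1.2, 0.2, 0.3]
grip_width: 0.0855
t 0.32 tcp [0.2415 0.5691 0.1886] yaw 70.68 tilt 0.17 j [-1.29  0.39  0.02  1.7  -0.01  1.05 -0.02] F [1.2 0.2 0.3] w 0.0855
shift cm [-75.14  65.6   -0.31] |xy| 99.74
turn [np.float64(83.68), np.float64(-96.32)]
```

```bash
python3 -m pendant '-3.1 2.7 0 0;-3.1 2.7 0 0;-3.1 2.7 0 0;-3.1 2.7 0 0;-3.1 2.7 0 0;-3.1 2.7 0 0;-3.1 2.7 0 0;-3.1 2.7 0 0' | head -2;  python3 -m pendant '-3.1 2.7 0 0;-3.1 2.7 0 0;-3.1 2.7 0 0;-3.1 2.7 0 0;-3.1 2.7 0 0;-3.1 2.7 0 0;-3.1 2.7 0 0;-3.1 2.7 0 0' |head -2;python3 go.py 0.612 -0.357 0.19 -13
```

```text
clock: 0.98
tcp_pos: [0.3606, 0.2578, 0.1857]
clock: 1.65
tcp_pos: [0.4823, -0.0524, 0.1858]
t 1.65 tcp [ 0.4823 -0.0524  0.1858] yaw 71.25 tilt 0.26 j [-0.44  0.18  0.48  2.03 -0.1   0.97  1.34] F [1.1 0.6 0.6] w 0.0853
shift cm [-24.67  22.07  -0.55] |xy| 33.1
turn [np.float64(84.25), np.float64(-95.75)]
```

```bash
python3 -m pendant '-3.1 2.7 0 0;-3.1 2.7 0 0;-3.1 2.7 0 0;-3.1 2.7 0 0;-3 2.7 0 0;-3 2.7 0 0;0 0 0 7;0 0 0 7' | head -2;  python3 -m pendant '0 0 0 7;0 0 0 7;0 0 0 7;0 0 0 7;0 0 0 7;0 0 0 7;0 0 0 7;0 0 0 7' |head -2;python3 go.py 0.612 -0.357 0.19 -13
```

```text
clock: 2.32
tcp_pos: [0.5757, -0.296, 0.1834]
clock: 2.98
tcp_pos: [0.5733, -0.2989, 0.1804]
t 2.98 tcp [ 0.5733 -0.2989  0.1804] yaw -0.41 tilt 0.49 j [-0.2   0.57  0.86  1.67 -0.47  1.12  0.78] F [-0.3 -0.9 -0.5] w 0.0856
shift cm [ 3.9   5.78 -0.99] |xy| 6.97
turn [np.float64(12.59), np.float64(-167.41)]
```

```bash
python3 -m pendant '0 0 0 6;0 0 0 6;0 0 0 0' | head -2
python3 - <<'E'
from h import *
snap('wrist','w1')
E
python3 go.py 0.612 -0.357 0.19 -13
python3 -m pendant '2 2.8 -0.5 0.6;2 2.8 -0.5 0;0 0 0 0' | head -2
python3 - <<'E'
from h import *
snap('wrist','w2')
E
python3 go.py 0.612 -0.357 0.19 -13
```

```text
clock: 3.23
tcp_pos: [0.5731, -0.2977, 0.1791]
t 3.28 tcp [ 0.573  -0.2978  0.1791] yaw -12.94 tilt 0.61 j [-0.23  0.6   0.91  1.68 -0.51  1.13  0.6 ] F [ 1.1 -0.1  0.1] w 0.085
shift cm [ 5.11  4.9  -1.12] |xy| 7.09
turn [np.float64(0.06), np.float64(-179.94)]
clock: 3.53
tcp_pos: [0.5999, -0.3589, 0.1871]
t 3.58 tcp [ 0.5995 -0.3565  0.1865] yaw -12.59 tilt 0.91 j [-0.09  0.68  0.88  1.52 -0.54  1.21  0.65] F [0.3 0.5 0.4] w 0.0855
shift cm [ 1.23 -0.23 -0.37] |xy| 1.25
turn [np.float64(0.41), np.float64(-179.59)]
```

View pics/w1.png

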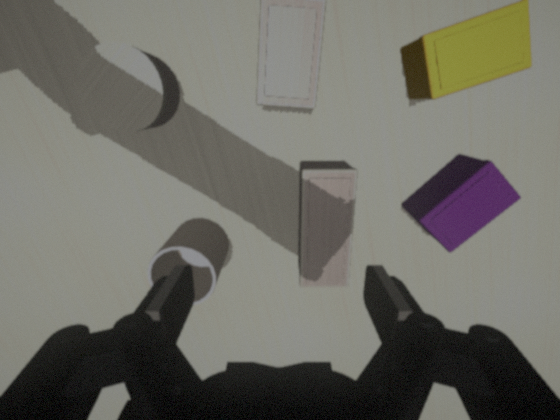

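View pics/w2.png

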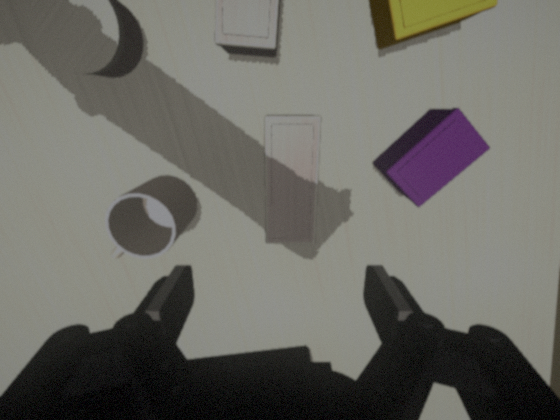

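w1 shows the long tin's lid at (300-357,168-287). w2 shows it at (265-322,115-243), with the fingers symmetric about u≈280. The mug is at (155,220), clear of the left finger.

Run:
```python
from h import *
for w in ('w1','w2'):
    im=cv2.imread('pics/%s.png'%w); cv2.imwrite('pics/g.png',np.clip(im*1.5,0,255).astype(np.uint8)); a=(285,150,375,300) if w=='w1' else (250,100,340,250); crop('g',*a,4,'c'+w)
a=cv2.imread('pics/cw1.png');b=cv2.imread('pics/cw2.png'); cv2.imwrite('pics/cw12.png',np.hstack([a,b]))
```

```text
(no output)
```

View pics/cw12.png

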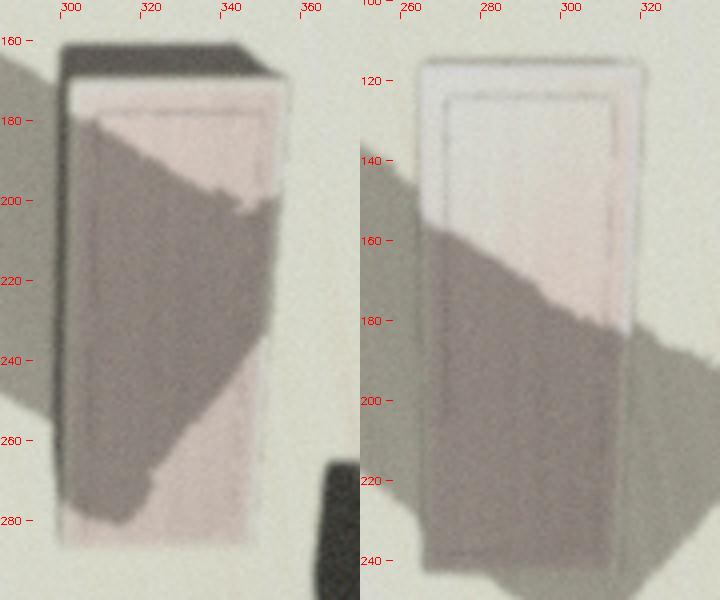

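```bash
python3 - <<'E'
from h import *
A=load('w1');B=load('w2')
P=[]
for a,b in zip([(302,169),(356.5,169.5),(349,286),(300,286)],[(265,115.5),(320.5,116),(314,242.5),(265.5,243)]):
    X,e=tri([(A,*a),(B,*b)]);P.append(X);print(X.round(4),np.round(e,4), atz(A,*a,.06).round(4),atz(B,*b,.06).round(4))
P=np.array(P);d=P[0]-P[3]+P[1]-P[2];print(P.mean(0),np.degrees(np.arctan2(d[1],d[0]))-90,np.linalg.norm(P[0]-P[3]),np.linalg.norm(P[0]-P[1]))
for f,q in ((A,[(302,169),(356.5,169.5),(349,286),(300,286)]),(B,[(265,115.5),(320.5,116),(314,242.5),(265.5,243)])):
    P=np.array([atz(f,*a,.06) for a in q]);d=P[0]-P[3]+P[1]-P[2];print(P.mean(0),np.degrees(np.arctan2(d[1],d[0]))-90,np.linalg.norm(P[0]-P[3]),np.linalg.norm(P[0]-P[1]))
E
python3 go.py 0.612 -0.357 0.19 -13
```

```text
[ 0.6011 -0.2847  0.0543] [0.0002 0.0002] [ 0.6007 -0.2836  0.06  ] [ 0.6017 -0.2846  0.06  ]
[ 0.6556 -0.2973  0.0579] [0.0002 0.0002] [ 0.655  -0.2969  0.06  ] [ 0.6556 -0.2971  0.06  ]
[ 0.6246 -0.4288  0.0658] [0.0008 0.0008] [ 0.626  -0.4325  0.06  ] [ 0.624 -0.432  0.06 ]
[ 0.5692 -0.4224  0.0561] [0.0003 0.0003] [ 0.5698 -0.4197  0.06  ] [ 0.5696 -0.4208  0.06  ]
[ 0.61265257 -0.35831366  0.0585526 ] -13.143157702916199 0.1413160702888788 0.056090297401735906
[ 0.61289674 -0.35816055  0.06      ] -12.453730511082654 0.13951065863253923 0.05589353252102064
[ 0.61270188 -0.35863485  0.06      ] -13.2151338576587 0.13998042479544387 0.05534021978239063
t 3.58 tcp [ 0.5995 -0.3565  0.1865] yaw -12.59 tilt 0.91 j [-0.09  0.68  0.88  1.52 -0.54  1.21  0.65] F [0.3 0.5 0.4] w 0.0855
shift cm [ 1.23 -0.23 -0.37] |xy| 1.25
turn [np.float64(0.41), np.float64(-179.59)]
```

```bash
python3 -m pendant '1.4 -0.2 1.5 0.5;0 0 2.5 0;0 0 2.5 0;0 0 2.5 0'|head -2;python3 go.py 0.6127 -0.3583 0.021 -13.1
```

```text
clock: 3.92
tcp_pos: [0.6162, -0.3589, 0.0996]
t 3.92 tcp [ 0.6162 -0.3589  0.0996] yaw -12.46 tilt 0.29 j [-0.06  0.77  0.81  1.57 -0.61  1.08  0.69] F [ 0.4 -0.2 -0. ] w 0.0854
shift cm [-0.32  0.03  7.87] |xy| 0.32
turn [np.float64(0.64), np.float64(-179.36)]
```

```bash
python3 -m pendant '-0.3 0 2 0.6;0 0 2 0;0 0 2 0;0 0 1.5 0;0 0 0.3 0;0 0 0 0'|head -2;python3 go.py 0.6127 -0.3583 0.021 -13.1
```

```text
clock: 4.42
tcp_pos: [0.6095, -0.3488, 0.0111]
t 4.42 tcp [ 0.6095 -0.3488  0.0111] yaw -12.06 tilt 1.02 j [-0.03  0.85  0.74  1.63 -0.68  0.95  0.75] F [ 0.5 -0.4  0.1] w 0.0855
shift cm [ 0.5   0.85 -1.01] |xy| 0.99
turn [np.float64(1.04), np.float64(-178.96)]
```

```bash
python3 -m pendant '0.3 0.5 -0.6 0.6;0.2 0.3 -0.4 0.4;0 0 0 0;0 0 0 0'|head -2;python3 go.py 0.6127 -0.3583 0.021 -13.1
```

```text
clock: 4.75
tcp_pos: [0.6152, -0.3599, 0.0259]
t 4.75 tcp [ 0.6152 -0.3599  0.0259] yaw -13.04 tilt 0.75 j [-0.02  0.85  0.75  1.6  -0.67  0.98  0.73] F [-0.8  0.4  0.1] w 0.085
shift cm [-0.27 -0.09  0.5 ] |xy| 0.29
turn [np.float64(0.06), np.float64(-179.94)]
```

```bash
python3 -m pendant '-0.2 0 0.2 0;0 0 0 0' 130 40|head -2;python3 -m pendant '0 0 0 0;0 0 0 0;0 0 0 0;0 0 0 0' |tail -3;python3 go.py 0.6127 -0.3583 0.021 -13.1
```

```text
clock: 4.92
tcp_pos: [0.6141, -0.3607, 0.0259]
orientation: [-3.113, 0.356, 0.008]
contact_force: [-0.8, -0.5, -0.4]
grip_width: 0.042
t 5.25 tcp [ 0.6141 -0.3605  0.0264] yaw -13.05 tilt 0.56 j [-0.02  0.85  0.75  1.6  -0.67  0.98  0.73] F [-0.8 -0.5 -0.4] w 0.042
shift cm [-0.18 -0.18  0.54] |xy| 0.26
turn [np.float64(0.05), np.float64(-179.95)]
```

Run:
```python
from h import *
snap('wrist','w3');snap('scene','s3');crop('s3',90,200,250,320,5,'cs3')
```

```text
(no output)
```

View pics/w3.png

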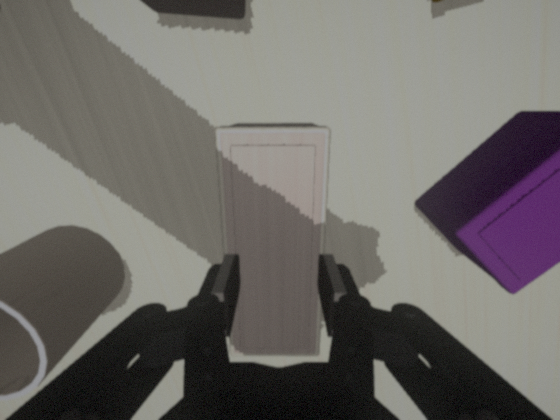

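View pics/cs3.png

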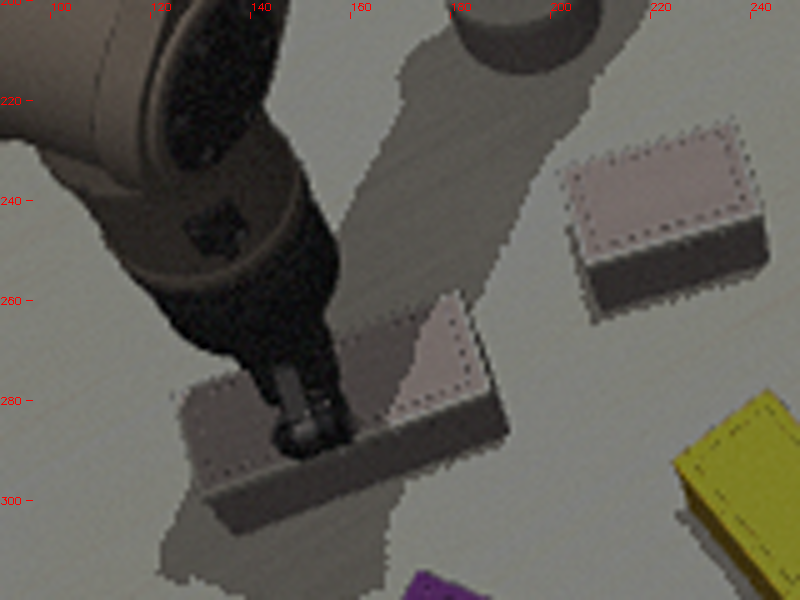

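```bash
python3 - <<'E'
from h import *
o=r.get_obs(); R=Ro.from_rotvec(o['orientation']).as_matrix();W=load('w3');S=load('s3')
for x in (-.028,-.021,0,.021,.028):
  for z in (0,-.019,-.035): 
    X=R@[x,0,z]+o['tcp_pos']; print(x,z,X.round(3),proj(W,X).round(1),proj(S,X).round(1))
print(o['grip_width'],o['clock'],o['contact_force'])
# tin from nominal
c=np.array([.6127,-.3583]);a=np.radians(-13.1)
for sx,sy in((1,1),(1,-1),(-1,-1),(-1,1)):
  x=sx*.028;y=sy*.07;print('tin',proj(W,[c[0]+x*np.cos(a)-y*np.sin(a),c[1]+x*np.sin(a)+y*np.cos(a),.06]).round(1))
E
python3 - <<'E'
import sys;sys.path.insert(0,'.')
import os;os.chdir('.')
from h import *
crop('w3',180,220,360,370,4,'cw3')
E
```

```text
-0.028 0 [ 0.587 -0.354  0.027] [235.8 234.1] [155.5 273.9]
-0.028 -0.019 [ 0.587 -0.354  0.046] [231.5 246.7] [153.6 270.9]
-0.028 -0.035 [ 0.587 -0.355  0.062] [227.3 259.4] [152.  268.2]
-0.021 0 [ 0.594 -0.356  0.026] [246.2 234.1] [156.2 276.4]
-0.021 -0.019 [ 0.594 -0.356  0.045] [243.  246.7] [154.3 273.4]
-0.021 -0.035 [ 0.594 -0.356  0.061] [239.8 259.4] [152.7 270.8]
0 0 [ 0.614 -0.361  0.026] [277.4 234.1] [158.4 283.9]
0 -0.019 [ 0.614 -0.361  0.045] [277.3 246.7] [156.5 281. ]
0 -0.035 [ 0.614 -0.361  0.061] [277.2 259.4] [154.9 278.5]
0.021 0 [ 0.635 -0.365  0.026] [308.7 234.1] [160.6 291.6]
0.021 -0.019 [ 0.635 -0.365  0.045] [311.6 246.7] [158.7 288.7]
0.021 -0.035 [ 0.635 -0.366  0.061] [314.6 259.3] [157.1 286.3]
0.028 0 [ 0.641 -0.367  0.026] [319.1 234.1] [161.3 294.2]
0.028 -0.019 [ 0.641 -0.367  0.045] [323.1 246.6] [159.5 291.4]
0.028 -0.035 [ 0.642 -0.367  0.061] [327.1 259.3] [157.9 288.9]
0.0414072248698629 5.35 [-0.96453027 -0.02777489  0.05093495]
tin [330.  126.3]
tin [318.1 354.1]
tin [230.1 353.6]
tin [215.7 126.2]
```

View pics/cw3.png

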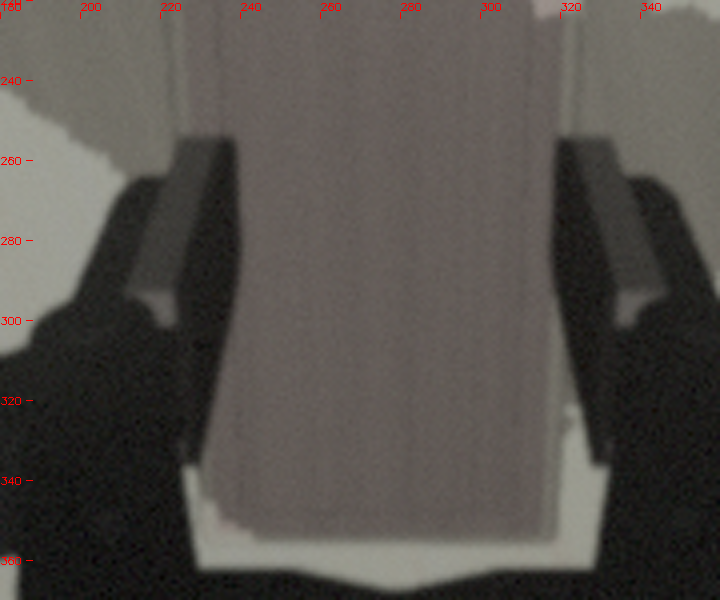

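```bash
python3 - <<'E'
from h import *
W=load('w3'); print(W['fx'],W['cx'],W['cy'],np.round(W['hand_eye'],4).tolist())
H=np.array(W['hand_eye'])
def tool(u1,u2,v,w):
    d=W['fx']*w/(u2-u1); u=(u1+u2)/2
    return (H@[ (u-W['cx'])/W['fx']*d,(v-W['cy'])/W['fy']*d,d,1])[:3].round(4)
print(tool(238,317,254,.0414)); print(tool(190,367,267,.0855))
E
python3 - <<'E'
import os;os.chdir('.')
import sys;sys.path.insert(0,'.')
from h import *
crop('w2',140,250,420,400,2,'cw2b')
E
```

```text
298.4338539859082 278.4410619182923 207.13032508186936 [[1.0, -0.0007, -0.0003, 0.0008], [0.0008, 0.9477, 0.3191, -0.0812], [0.0001, -0.3191, 0.9477, -0.1843], [0.0, 0.0, 0.0, 1.0]]
[ 0.0002 -0.008  -0.0439]
[ 0.0008 -0.0078 -0.0569]
```

View pics/cw2b.png

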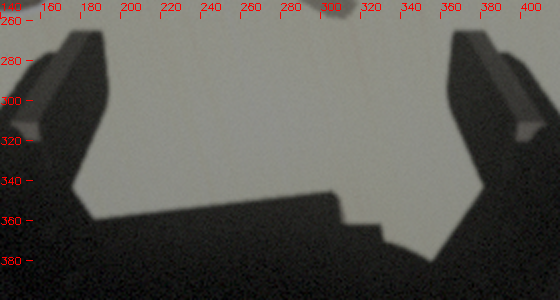

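w3 shows the pads overlapping the lid edges (238 and 317 at v≈254), with the lid at 224-322. So the fingers shut above the lid: the pad tips really sit about 45 mm behind the reported TCP, not at it as described. I'll open again, go lower in small steps while watching the force, and look again.

```bash
python3 -m pendant '0 0 -0.2 0;0 0 0 0;0 0 0 0;0 0 0 0' 0|head -5;python3 -m pendant '0 0 1 0;0 0 1 0;0 0 0 0' ;python3 go.py 0.6127 -0.3583 -0.012 -13.1
python3 - <<'E'
from h import *
snap('wrist','w4')
E
```

```text
clock: 5.68
tcp_pos: [0.6141, -0.3604, 0.0283]
orientation: [-3.113, 0.356, 0.009]
contact_force: [0.8, -0.3, -0.2]
grip_width: 0.0852
clock: 5.93
tcp_pos: [0.6143, -0.3602, 0.0068]
orientation: [-3.113, 0.355, 0.008]
contact_force: [-1.4, 0.6, -0.6]
grip_width: 0.0853
t 5.93 tcp [ 0.6143 -0.3602  0.0068] yaw -13.03 tilt 0.54 j [-0.01  0.87  0.74  1.61 -0.69  0.95  0.74] F [-1.4  0.6 -0.6] w 0.0853
shift cm [-0.19 -0.13  1.88] |xy| 0.23
turn [np.float64(0.07), np.float64(-179.93)]
```

View pics/w4.png

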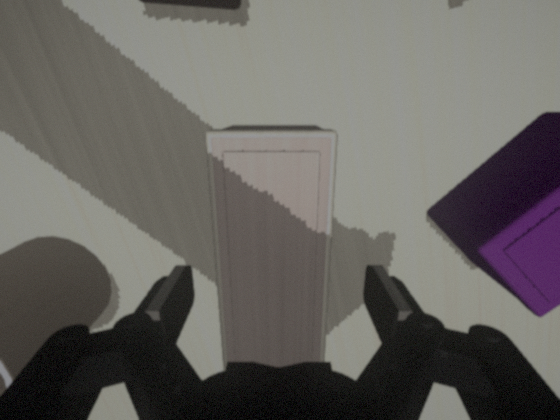

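w4 shows the open fingers on either side of the lid (207-337), centred, with no contact.

```bash
python3 -m pendant '-0.1 0 0.5 0;0 0 0.4 0;0 0 0 0' |tail -4;python3 -m pendant '0 0 0.4 0;0 0 0.4 0;0 0 0 0'|tail -4 ;python3 go.py 0.6127 -0.3583 -0.012 -13.1
```

```text
tcp_pos: [0.6131, -0.3601, -0.003]
orientation: [-3.114, 0.356, 0.008]
contact_force: [-0.3, 0.0, 0.3]
grip_width: 0.0853
tcp_pos: [0.613, -0.3601, -0.0118]
orientation: [-3.114, 0.356, 0.008]
contact_force: [-0.2, 0.9, -0.3]
grip_width: 0.0855
t 6.48 tcp [ 0.613  -0.3601 -0.0118] yaw -13.04 tilt 0.54 j [-0.    0.89  0.72  1.62 -0.71  0.92  0.76] F [-0.2  0.9 -0.3] w 0.0855
shift cm [-0.07 -0.17  0.02] |xy| 0.18
turn [np.float64(0.06), np.float64(-179.94)]
```

TCP at −12 mm with no contact confirms the offset. Closing now.

```bash
python3 -m pendant '0 0 0 0;0 0 0 0;0 0 0 0;0 0 0 0;0 0 0 0;0 0 0 0' 140 60 ;python3 - <<'E'
from h import *
snap('wrist','w5')
E
```

```text
clock: 6.98
tcp_pos: [0.6124, -0.3601, -0.0116]
orientation: [-3.113, 0.356, 0.01]
contact_force: [-0.2, -0.4, -1.3]
grip_width: 0.055
```

View pics/w5.png

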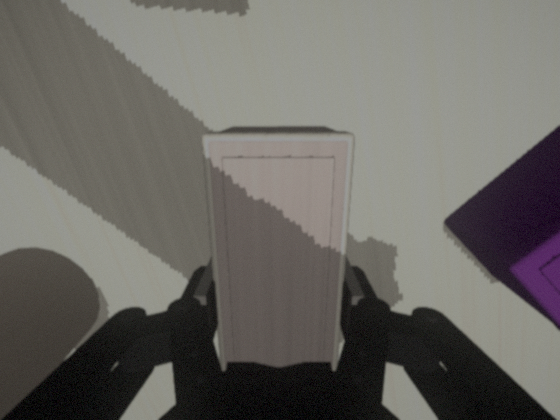

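w5: the tin is gripped at 55 mm, symmetric. Lifting.

```bash
python3 -m pendant '0 0 -1 0;0 0 -2 0;0 0 -2 0;0 0 -2.5 0;0 0 -2.5 0;0 0 -2.5 0' ;python3 go.py 0.545 0.2 0.11 14.3
```

```text
clock: 7.53
tcp_pos: [0.6078, -0.3562, 0.1106]
orientation: [-3.105, 0.356, 0.036]
contact_force: [0.0, 0.0, -4.2]
grip_width: 0.0551
t 7.53 tcp [ 0.6078 -0.3562  0.1106] yaw -13.07 tilt 1.58 j [-0.06  0.76  0.82  1.56 -0.6   1.12  0.68] F [ 0.   0.  -4.2] w 0.0551
shift cm [-18.69 -52.75   1.2 ] |xy| 55.96
turn [np.float64(-27.37), np.float64(152.63)]
```

```bash
python3 -m pendant '0 0 0 -6.8;0 0 0 -6.8;0 0 0 -6.8;0 0 0 -6.8;0 0 -0.5 0' |head -2;python3 go.py 0.555 0.1 0.13 14.3
```

```text
clock: 7.95
tcp_pos: [0.6094, -0.3585, 0.1251]
t 7.95 tcp [ 0.6094 -0.3585  0.1251] yaw 15.28 tilt 1.07 j [ 0.    0.7   0.71  1.55 -0.5   1.1   1.1 ] F [-0.7  0.5 -4.3] w 0.055
shift cm [  6.84 -45.66   0.17] |xy| 46.17
turn [np.float64(0.98), np.float64(-179.02)]
```

```bash
python3 -m pendant '0.6 -4 0 0;0.6 -4 0 0;0.6 -4 0 0;0.6 -4 0 0;0.6 -4 0 0;0.6 -4 0 0;0.6 -4 0 0;0.6 -4 0 0' |head -2;python3 go.py 0.555 0.1 0.13 14.3;  python3 - <<'E'
from h import *
snap('wrist','w6')
E
```

```text
clock: 8.62
tcp_pos: [0.5727, -0.0422, 0.1336]
t 8.62 tcp [ 0.5727 -0.0422  0.1336] yaw 12.01 tilt 0.65 j [-0.63  0.48  0.8   1.89 -0.42  0.96  0.58] F [ 0.5  0.5 -3.6] w 0.0552
shift cm [  1.23 -14.28   0.43] |xy| 14.33
turn [np.float64(-2.29), np.float64(177.71)]
```

View pics/w6.png

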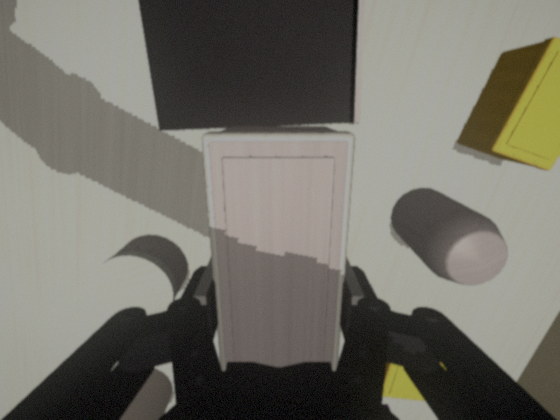

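w6: the near edge of the sheet is at v≈125 (160-355), and its rim is on the right at u≈355. The held tin is level.

```bash
python3 -m pendant '0 -4 0 -1.2;0 -4 0 -1.2;0 -3 0 0;0 0 0 0' |head -2;python3 go.py 0.545 0.2 0.13 14.3;  python3 - <<'E'
from h import *
snap('wrist','w7')
E
python3 -m pendant '0.3 -2.5 0 0;0.3 -2.5 0 0;0 0 0 0' |head -2;python3 go.py 0.545 0.2 0.13 14.3;  python3 - <<'E'
from h import *
snap('wrist','w8')
E
```

```text
clock: 9.0
tcp_pos: [0.5474, 0.0735, 0.1358]
t 9.0 tcp [0.5474 0.0735 0.1358] yaw 14.67 tilt 1.1 j [-0.84  0.44  0.79  1.94 -0.4   0.94  0.4 ] F [-0.9 -0.  -4. ] w 0.0549
shift cm [  2.98 -12.29   0.75] |xy| 12.64
turn [np.float64(0.37), np.float64(-179.63)]
clock: 9.3
tcp_pos: [0.542, 0.1183, 0.1385]
t 9.3 tcp [0.542  0.1183 0.1385] yaw 13.77 tilt 0.9 j [-0.93  0.44  0.8   1.93 -0.4   0.94  0.3 ] F [ 0.9  0.8 -4.3] w 0.0548
shift cm [ 2.25 -7.85  0.94] |xy| 8.17
turn [np.float64(-0.53), np.float64(179.47)]
```

View pics/w7.png

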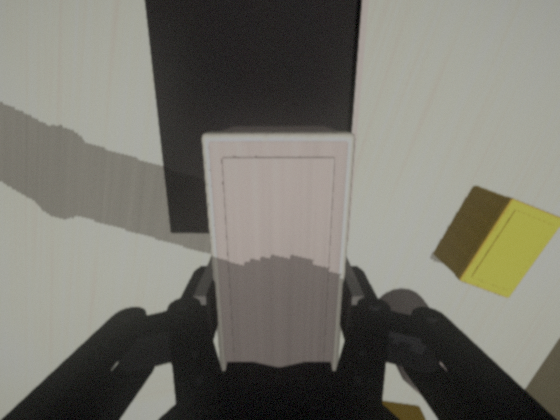

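View pics/w8.png

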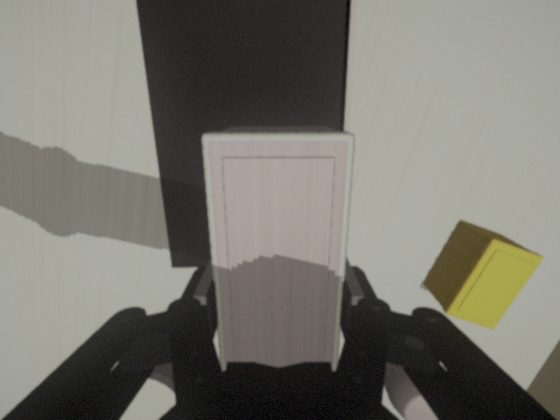

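```bash
python3 -m pendant '0.6 -2.5 0 0;0.6 -2.5 0 0;0.6 -2.5 0 0;0 0 0 0' |head -2;python3 go.py 0.541 0.22 0.13 14.3;  python3 - <<'E'
from h import *
snap('wrist','w9')
E
```

```text
clock: 9.68
tcp_pos: [0.545, 0.1859, 0.1414]
t 9.68 tcp [0.545  0.1859 0.1414] yaw 12.43 tilt 0.64 j [-1.02  0.47  0.79  1.88 -0.41  0.96  0.17] F [ 0.1  1.9 -4.5] w 0.055
shift cm [ 0.35 -3.41  1.17] |xy| 3.43
turn [np.float64(-1.87), np.float64(178.13)]
```

View pics/w9.png

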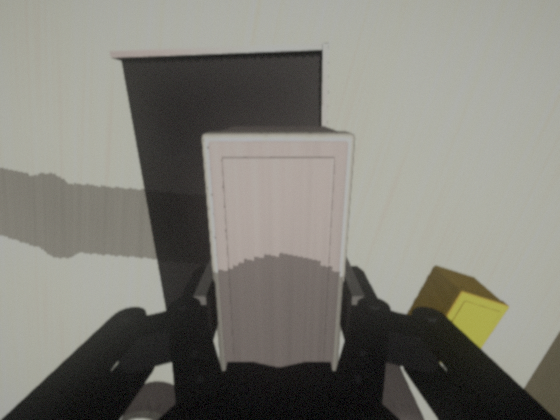

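```bash
python3 -m pendant '0.1 -1.5 -0.2 -1;0.1 -1.5 -0.2 -0.8;0 0 0 0' |head -2;python3 go.py 0.541 0.22 0.13 14.3;  python3 - <<'E'
from h import *
snap('wrist','w10')
for n in ('w9','w10'):
    im=cv2.imread('pics/%s.png'%n); cv2.imwrite('pics/g.png',np.clip(im*1.4,0,255).astype(np.uint8)); crop('g',100,30,345,180,3,'c'+n)
E
```

```text
clock: 9.98
tcp_pos: [0.542, 0.2068, 0.1466]
t 9.98 tcp [0.542  0.2068 0.1466] yaw 13.52 tilt 0.43 j [-1.06  0.47  0.79  1.87 -0.4   0.98  0.15] F [ 0.4  0.3 -4.5] w 0.055
shift cm [ 0.22 -1.3   1.67] |xy| 1.32
turn [np.float64(-0.78), np.float64(179.22)]
```

View pics/cw9.png

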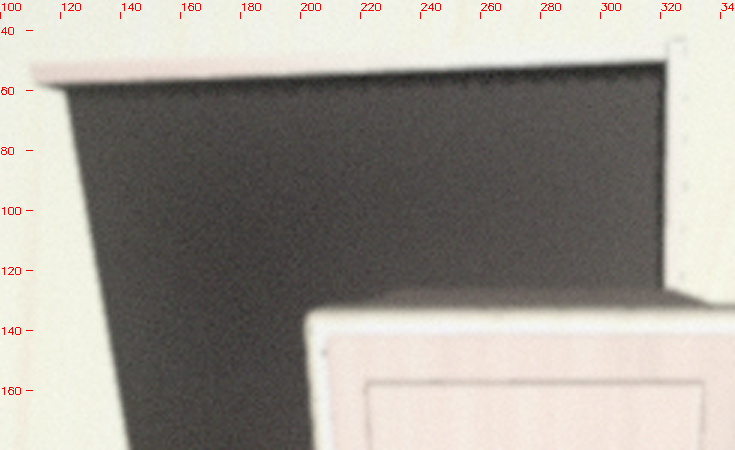

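View pics/cw10.png

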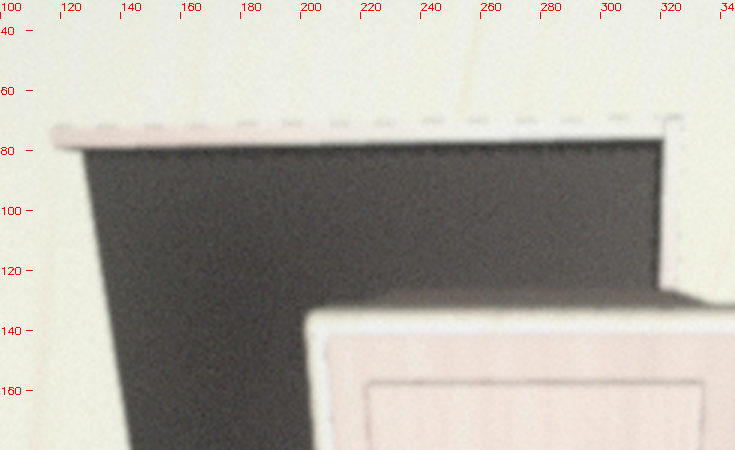

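Run:
```python
from h import *
A=load('w9');B=load('w10')
X,e=tri([(A,321.7,50.7),(B,321,76.3)]);print('corner tri',X.round(4),e)
X,e=tri([(A,110.7,58),(B,117.3,79.7)]);print('end tri',X.round(4),e)
for f,c,en,l in ((A,(321.7,50.7),(110.7,58),(321.3,126.7)),(B,(321,76.3),(117.3,79.7),(320.3,126))):
    C=atz(f,*c,.022);E=atz(f,*en,.022);L=atz(f,*l,.022)
    d=C-E;g=C-L;print(C.round(4),'yaw short rim',np.degrees(np.arctan2(d[1],d[0])).round(2),'len',np.linalg.norm(d).round(4),'yaw long rim',(np.degrees(np.arctan2(g[1],g[0]))-90).round(2),np.linalg.norm(g))
y=np.radians(14.3)
C=atz(B,321,76.3,.022)[:2]
xh=np.array([np.cos(y),np.sin(y)]);yh=np.array([-xh[1],xh[0]])
print('home long',C-.028*xh-.07*yh,'short',C-.028*xh-.185*yh)
```

```text
corner tri [0.5555 0.3222 0.0208] [np.float64(0.00015428343798801466), np.float64(0.00015428343798771027)]
end tri [0.3708 0.2741 0.0304] [np.float64(1.8589203165715985e-05), np.float64(1.8589203165712868e-05)]
[0.5553 0.3219 0.022 ] yaw short rim 14.12 len 0.1949 yaw long rim 14.63 0.06733574570059336
[0.5556 0.322  0.022 ] yaw short rim 14.33 len 0.1951 yaw long rim 15.17 0.045775945706971674
home long [0.54573236 0.24729607] short [0.57413724 0.13585926]
```

```bash
python3 -m pendant '0.2 -1.7 2 -0.8;0 0 2.5 0;0 0 2.5 0;0 0 2 0;0 0 0 0' |head -2;python3 go.py 0.5432 0.2242 -0.0066 14.3
```

```text
clock: 10.45
tcp_pos: [0.5438, 0.217, 0.0565]
t 10.45 tcp [0.5438 0.217  0.0565] yaw 13.75 tilt 0.16 j [-0.99  0.59  0.69  1.92 -0.52  0.81  0.22] F [-1.   0.1 -4.5] w 0.0549
shift cm [ 0.11 -0.69  6.32] |xy| 0.7
turn [np.float64(-0.55), np.float64(179.45)]
```

```bash
python3 -m pendant '0 -0.7 1.5 -0.6;0 0 1.5 0;0 0 1 0;0 0 0.5 0;0 0 0 0;0 0 0 0' |head -2;python3 go.py 0.5432 0.2242 -0.0066 14.3
```

```text
clock: 10.95
tcp_pos: [0.5462, 0.2185, 0.0142]
t 10.95 tcp [0.5462 0.2185 0.0142] yaw 13.87 tilt 0.24 j [-0.96  0.65  0.64  1.94 -0.57  0.74  0.26] F [ 0.  -0.8 -3.8] w 0.0551
shift cm [-0.16 -0.63  2.08] |xy| 0.65
turn [np.float64(-0.43), np.float64(179.57)]
```

```bash
python3 -m pendant '-0.3 -0.3 0.5 -0.5;-0.1 0 0.5 0;0 0 0.4 0;0 0 0 0' |head -2;python3 go.py 0.5432 0.2242 -0.0066 14.3;python3 -m pendant '0 0 0.2 0;0 0 0.2 0;0 0 0 0' |head -4;python3 go.py 0.5432 0.2242 -0.0066 14.3
```

```text
clock: 11.28
tcp_pos: [0.5432, 0.221, 0.0017]
t 11.28 tcp [0.5432 0.221  0.0017] yaw 14.39 tilt 0.49 j [-0.95  0.66  0.62  1.95 -0.58  0.71  0.28] F [-1.1 -0.2 -3.2] w 0.0553
shift cm [ 0.07 -0.31  0.83] |xy| 0.32
turn [np.float64(0.09), np.float64(-179.91)]
clock: 11.53
tcp_pos: [0.5433, 0.2213, -0.0025]
orientation: [-3.114, -0.394, -0.013]
contact_force: [0.7, 0.4, -3.8]
t 11.53 tcp [ 0.5433  0.2213 -0.0025] yaw 14.4 tilt 0.51 j [-0.95  0.67  0.62  1.95 -0.59  0.7   0.28] F [ 0.7  0.4 -3.8] w 0.0549
shift cm [ 0.06 -0.28  0.41] |xy| 0.29
turn [np.float64(0.1), np.float64(-179.9)]
```

```bash
for i in 1 2 ; do python3 -m pendant '0 0 0.2 0;0 0 0 0' |tail -4; done;python3 -m pendant '0 0 0.1 0;0 0 0 0' |tail -4
```

```text
tcp_pos: [0.5434, 0.2213, -0.0047]
orientation: [-3.114, -0.394, -0.013]
contact_force: [-0.6, -0.7, -3.7]
grip_width: 0.0549
tcp_pos: [0.5436, 0.2213, -0.0069]
orientation: [-3.114, -0.394, -0.014]
contact_force: [-0.6, -0.3, -3.5]
grip_width: 0.0555
tcp_pos: [0.5439, 0.2213, -0.0072]
orientation: [-3.114, -0.393, -0.014]
contact_force: [-1.1, 1.4, -2.9]
grip_width: 0.055
```

```bash
python3 -m pendant '0.3 0 0 0;0.2 0 0 0;0 0 0 0' |tail -4;python3 -m pendant '0.2 0 0 0;0.1 0 0 0;0 0 0 0' |tail -4;python3 go.py 0.5461 0.2456 -.0072 14.3;python3 -m pendant '0.2 0 0 0;0 0 0 0' |tail -4; python3 go.py 0.5461 0.2456 -.0072 14.3
```

```text
tcp_pos: [0.549, 0.2227, -0.0071]
orientation: [-3.113, -0.393, -0.014]
contact_force: [-0.6, 1.1, -3.3]
grip_width: 0.0549
tcp_pos: [0.5509, 0.2232, -0.0073]
orientation: [-3.113, -0.392, -0.009]
contact_force: [-1.5, -0.1, -1.0]
grip_width: 0.055
t 12.53 tcp [ 0.5509  0.2232 -0.0073] yaw 14.36 tilt 0.38 j [-0.93  0.69  0.61  1.93 -0.59  0.71  0.28] F [-1.5 -0.1 -1. ] w 0.055
shift cm [ 0.09 -2.29 -0.01] |xy| 2.29
turn [np.float64(0.06), np.float64(-179.94)]
tcp_pos: [0.5509, 0.2232, -0.0075]
orientation: [-3.113, -0.392, -0.002]
contact_force: [1.2, 1.1, -2.8]
grip_width: 0.0548
t 12.7 tcp [ 0.5509  0.2232 -0.0075] yaw 14.34 tilt 0.22 j [-0.93  0.69  0.61  1.93 -0.59  0.71  0.28] F [ 1.2  1.1 -2.8] w 0.0548
shift cm [ 0.09 -2.29 -0.02] |xy| 2.29
turn [np.float64(0.04), np.float64(-179.96)]
```

Stalled against the long rim within 1 mm of the prediction. Now sliding along it to the short rim.

```bash
python3 -m pendant '0 -0.5 0 0;0 -0.5 0 0;0 -0.5 0 0;0 0 0 0' |tail -4;python3 go.py 0.5470 0.2458 -.0072 14.3;python3 -m pendant '0.1 -0.3 0 0' |tail -4;python3 -m pendant '0.1 -0.3 0 0' |tail -4; python3 -m pendant '0.1 -0.3 0 0' |tail -4; python3 go.py 0.547 0.2458 -.0072 14.3
```

```text
tcp_pos: [0.5483, 0.2339, -0.0071]
orientation: [3.116, 0.387, 0.004]
contact_force: [-2.4, 1.3, -1.9]
grip_width: 0.0548
t 13.03 tcp [ 0.5483  0.2339 -0.0071] yaw 14.17 tilt 0.18 j [-0.96  0.69  0.61  1.92 -0.59  0.71  0.26] F [-2.4  1.3 -1.9] w 0.0548
shift cm [ 0.17 -1.18  0.01] |xy| 1.19
turn [np.float64(-0.13), np.float64(179.87)]
tcp_pos: [0.5481, 0.2348, -0.0071]
orientation: [3.113, 0.386, 0.002]
contact_force: [-3.5, -12.9, 7.4]
grip_width: 0.0553
tcp_pos: [0.5479, 0.2351, -0.0069]
orientation: [3.11, 0.385, -0.0]
contact_force: [-3.0, -10.2, 6.3]
grip_width: 0.055
tcp_pos: [0.5478, 0.2351, -0.0067]
orientation: [3.107, 0.383, -0.003]
contact_force: [-3.2, -10.3, 5.5]
grip_width: 0.0552
t 13.28 tcp [ 0.5478  0.2351 -0.0067] yaw 14.04 tilt 0.64 j [-0.97  0.7   0.62  1.92 -0.58  0.72  0.24] F [ -3.2 -10.3   5.5] w 0.0552
shift cm [ 0.18 -1.06  0.04] |xy| 1.07
turn [np.float64(-0.26), np.float64(179.74)]
```

Stopped 10.6 mm short of the prediction, with 10 N of resistance. Looking.

Run:
```python
from h import *
snap('wrist','w11');snap('scene','s11');snap('top','t11')
crop('s11',270,90,400,200,6,'cs11')
im=cv2.imread('pics/w11.png'); cv2.imwrite('pics/g.png',np.clip(im*1.4,0,255).astype(np.uint8)); crop('g',150,60,400,200,3,'cw11')
```

```text
(no output)
```

View pics/cw11.png

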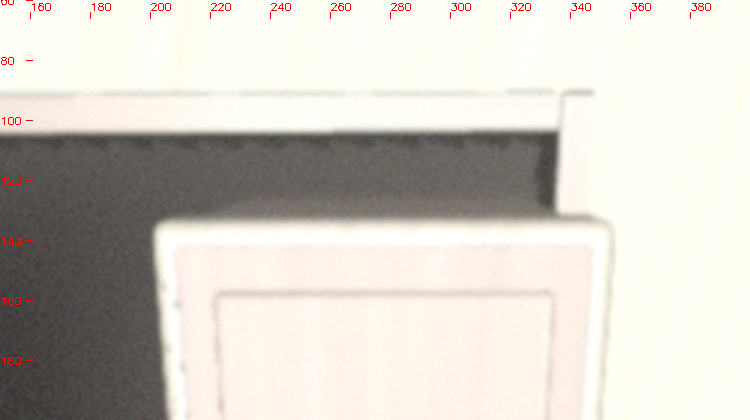

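View pics/cs11.png

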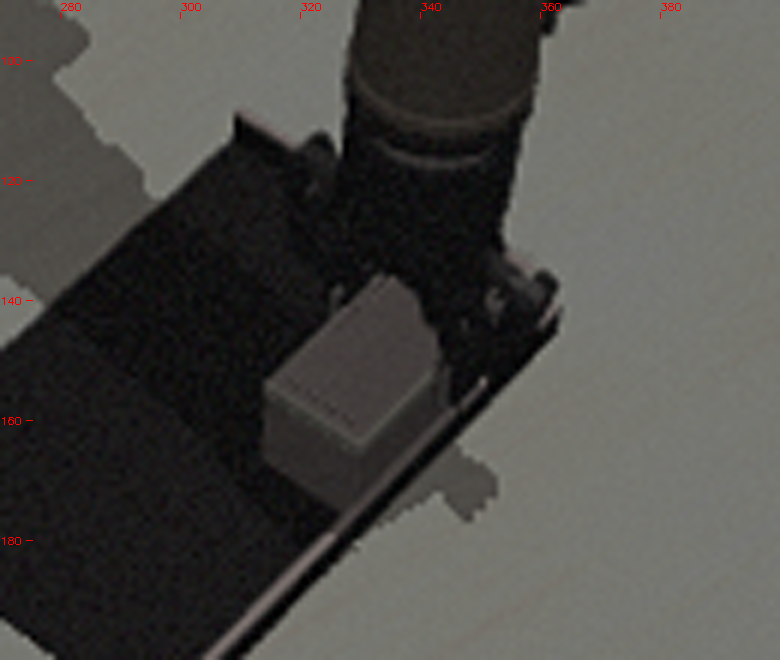

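View pics/t11.png

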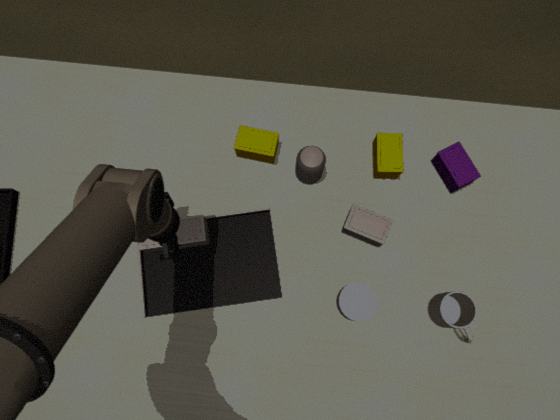

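w11: the tin's front edge (v≈133) is still about 10 mm short of the short rim (v≈104), and the long side is on the long rim. It's jammed by friction: nose down, pressed onto both surfaces. I'll unload it a little and continue.

```bash
python3 -m pendant '-0.15 0 -0.2 0;0 0 0 0' |tail -4;python3 -m pendant '0 -0.3 0 -0.2;0 -0.2 0 0;0 0 0 0' |tail -4;python3 go.py 0.547 0.2458 -.0072 14.3
```

```text
tcp_pos: [0.5469, 0.235, -0.0047]
orientation: [3.107, 0.382, -0.0]
contact_force: [0.6, 1.0, -3.6]
grip_width: 0.055
tcp_pos: [0.5458, 0.2429, -0.0051]
orientation: [3.108, 0.391, 0.002]
contact_force: [-1.5, -1.0, -4.0]
grip_width: 0.0552
t 13.85 tcp [ 0.5458  0.2429 -0.0051] yaw 14.33 tilt 0.52 j [-0.98  0.69  0.62  1.91 -0.58  0.72  0.23] F [-1.5 -1.  -4. ] w 0.0552
shift cm [ 0.18 -0.25  0.21] |xy| 0.31
turn [np.float64(0.03), np.float64(-179.97)]
```

Moving freely again.

```bash
python3 -m pendant '0 -0.2 0 0' |tail -4;python3 -m pendant '0 -0.2 0 0' |tail -4;python3 -m pendant '0 -0.2 0 0' |tail -4;python3 -m pendant '0 -0.2 0 0' |tail -4;python3 go.py 0.547 0.2458 -.0072 14.3
```

```text
tcp_pos: [0.5452, 0.2451, -0.0053]
orientation: [3.108, 0.391, 0.002]
contact_force: [-0.5, 0.1, -3.6]
grip_width: 0.055
tcp_pos: [0.545, 0.2461, -0.0053]
orientation: [3.106, 0.391, 0.002]
contact_force: [0.0, -8.1, -0.3]
grip_width: 0.0552
tcp_pos: [0.5449, 0.246, -0.0052]
orientation: [3.104, 0.389, 0.002]
contact_force: [0.7, -8.0, 0.3]
grip_width: 0.0553
tcp_pos: [0.5449, 0.246, -0.0049]
orientation: [3.102, 0.387, 0.003]
contact_force: [-0.2, -5.3, -0.9]
grip_width: 0.0552
t 14.18 tcp [ 0.5449  0.246  -0.0049] yaw 14.21 tilt 0.89 j [-0.99  0.7   0.63  1.91 -0.58  0.72  0.22] F [-0.2 -5.3 -0.9] w 0.0552
shift cm [0.2  0.07 0.23] |xy| 0.21
turn [np.float64(-0.09), np.float64(179.91)]
```

```bash
python3 -m pendant '0.15 -0.05 0 0;0.15 -0.05 0 0' |tail -4;python3 go.py 0.547 0.2458 -.0072 14.3;python3 -m pendant '0.1 -0.15 0.1 0;0.1 -0.15 0.1 0;0.1 -0.15 0.1 0' |tail -4;python3 go.py 0.547 0.2458 -.0072 14.3
python3 - <<'E'
from h import *
snap('wrist','w12')
im=cv2.imread('pics/w12.png'); cv2.imwrite('pics/g.png',np.clip(im*1.4,0,255).astype(np.uint8)); crop('g',150,60,400,200,3,'cw12')
E
```

```text
tcp_pos: [0.5451, 0.2459, -0.0053]
orientation: [3.1, 0.386, -0.005]
contact_force: [-5.2, -3.9, 1.6]
grip_width: 0.0549
t 14.35 tcp [ 0.5451  0.2459 -0.0053] yaw 14.18 tilt 1.01 j [-0.99  0.7   0.63  1.91 -0.58  0.73  0.22] F [-5.2 -3.9  1.6] w 0.0549
shift cm [0.18 0.05 0.19] |xy| 0.19
turn [np.float64(-0.12), np.float64(179.88)]
tcp_pos: [0.5451, 0.2452, -0.0068]
orientation: [3.096, 0.382, -0.016]
contact_force: [-7.5, -7.7, 13.6]
grip_width: 0.0549
t 14.6 tcp [ 0.5451  0.2452 -0.0068] yaw 14.06 tilt 1.38 j [-0.99  0.71  0.63  1.9  -0.58  0.74  0.22] F [-7.5 -7.7 13.6] w 0.0549
shift cm [ 0.2  -0.01  0.03] |xy| 0.2
turn [np.float64(-0.24), np.float64(179.76)]
```

View pics/cw12.png

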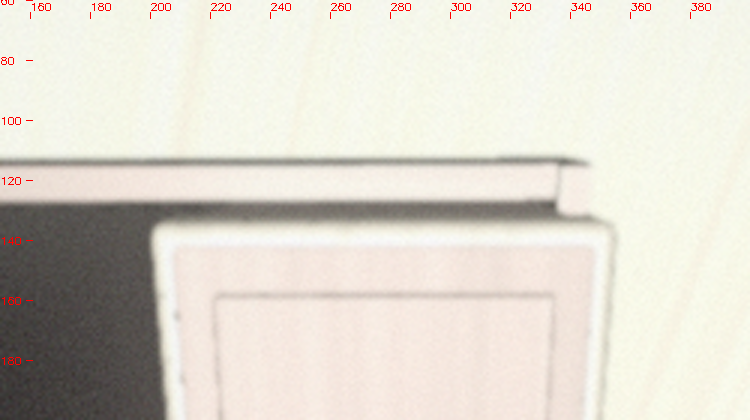

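```bash
python3 -m pendant '0 0 0 0;0 0 0 0' |tail -4; python3 -m pendant '0 0 0 0;0 0 0 0;0 0 0 0;0 0 0 0' 0 |tail -4;python3 go.py 0.547 0.2458 -.0072 14.3
python3 - <<'E'
from h import *
snap('wrist','w13')
im=cv2.imread('pics/w13.png'); cv2.imwrite('pics/g.png',np.clip(im*1.4,0,255).astype(np.uint8)); crop('g',150,60,400,200,3,'cw13')
E
```

```text
tcp_pos: [0.5449, 0.2456, -0.006]
orientation: [3.097, 0.382, -0.017]
contact_force: [-1.1, -2.6, -3.9]
grip_width: 0.0554
tcp_pos: [0.5477, 0.2486, -0.0049]
orientation: [3.1, 0.385, -0.008]
contact_force: [0.1, -0.6, 0.0]
grip_width: 0.0852
t 15.15 tcp [ 0.5477  0.2486 -0.0049] yaw 14.16 tilt 1.07 j [-0.99  0.71  0.63  1.9  -0.58  0.74  0.21] F [ 0.1 -0.6  0. ] w 0.0852
shift cm [-0.14  0.25  0.24] |xy| 0.29
turn [np.float64(-0.14), np.float64(179.86)]
```

View pics/cw13.png

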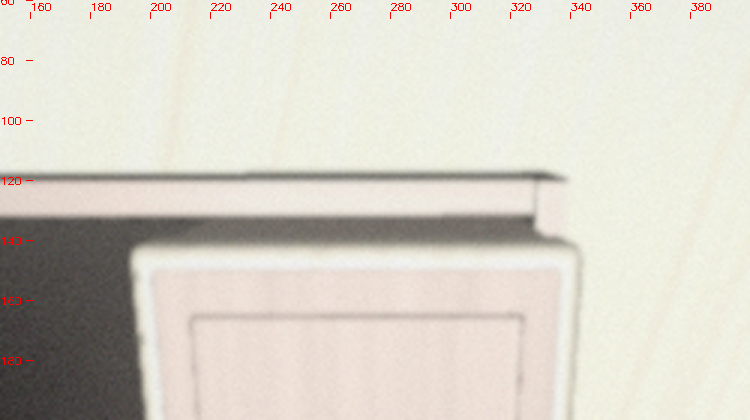

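View pics/w13.png

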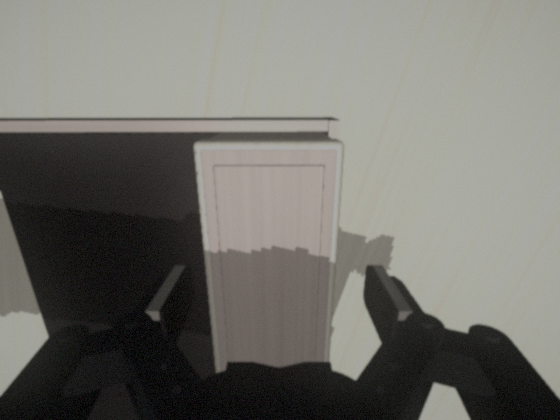

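```bash
cat >> h.py <<'E'
YAW=np.radians(14.3);XH=np.array([np.cos(YAW),np.sin(YAW)]);YH=np.array([-XH[1],XH[0]]);CO=np.array([.5556,.322])
def sf(p): d=np.array(p)[:2]-CO; return np.array([d@XH,d@YH])*1000
E
python3 - <<'E'
from h import *
f=load('w13')
for n,u,v,z in (('lid L',195,141,.064),('lid R',343.3,141.3,.064),('rimcorner',328,132,.022),('rim left',150,131.5,.022)): print(n,sf(atz(f,u,v,z)).round(1))
print('tcp',sf(r.get_obs()['tcp_pos']))
print(proj(f,[*(CO),.064]),proj(f,[*(CO-.056*XH),.064]),proj(f,[*CO,.022]))
E
```

```text
lid L [-56.3   0.8]
lid R [-0.6  0.5]
rimcorner [-0.  -0.1]
rim left [-90.8   0.4]
tcp [-25.72230547 -69.07457827]
[344.80854651 142.77887442] [196.11967864 143.13351764] [328.05069994 131.84133284]
```

Lid corners sit at (−56.3, 0.8) and (−0.6, 0.5) mm from the corner: home within noise. I'll give it a gentle +x nudge with the open −x finger to be sure, then retreat.

```bash
python3 -m pendant '0.5 0 0 0;0.4 0 0 0;0.1 0 0 0' |tail -4; python3 -m pendant '0.1 0 0 0;0.1 0 0 0' |tail -4;python3 -m pendant '0.1 0 0 0;0.1 0 0 0' |tail -4;python3 go.py 0.547 0.2458 -.0072 14.3
```

```text
tcp_pos: [0.5585, 0.252, -0.0047]
orientation: [3.1, 0.386, -0.006]
contact_force: [-2.8, -0.9, 3.9]
grip_width: 0.0851
tcp_pos: [0.5581, 0.2519, -0.0053]
orientation: [3.1, 0.386, -0.016]
contact_force: [-3.5, -1.6, 4.4]
grip_width: 0.0854
tcp_pos: [0.5578, 0.2518, -0.0058]
orientation: [3.1, 0.386, -0.024]
contact_force: [-6.0, -1.7, 4.9]
grip_width: 0.086
t 15.78 tcp [ 0.5578  0.2518 -0.0058] yaw 14.19 tilt 1.34 j [-0.98  0.72  0.63  1.86 -0.58  0.77  0.21] F [-6.  -1.7  4.9] w 0.086
shift cm [-1.19  0.32  0.17] |xy| 1.23
turn [np.float64(-0.11), np.float64(179.89)]
```

```bash
python3 -m pendant '-0.6 0.2 0 0;-0.5 0 0 0;0 0 -0.5 0;0 0 -2 0;0 0 -3 0;0 0 -3 0;0 0 -3 0' |tail -4;python3 go.py 0.611 -0.176 .12 -16.6
```

```text
tcp_pos: [0.5465, 0.2471, 0.1084]
orientation: [3.094, 0.383, -0.028]
contact_force: [0.8, 0.4, -1.0]
grip_width: 0.0854
t 16.37 tcp [0.5465 0.2471 0.1084] yaw 14.1 tilt 1.7 j [-1.08  0.56  0.76  1.83 -0.45  0.95  0.12] F [ 0.8  0.4 -1. ] w 0.0854
shift cm [-4.08 42.62 -0.16] |xy| 42.82
turn [np.float64(30.7), np.float64(-149.3)]
```

```bash
python3 - <<'E'
from h import *
snap('wrist','w14')
E
python3 -m pendant '-0.3 4 0 0;-0.3 4 0 0;-0.3 4 0 0;-0.3 4 0 0;-0.3 4 0 0;-0.3 4 0 0;-0.3 4 0 0;-0.3 4 0 0' |head -2;python3 -m pendant '0 0 0 7;0 0 0 7;0 0 0 7;0 0 0 7;0 0 0 2.7' |head -2;python3 go.py 0.611 -0.176 .12 -16.6
```

```text
clock: 17.08
tcp_pos: [0.6177, -0.062, 0.127]
clock: 17.5
tcp_pos: [0.62, -0.0844, 0.132]
t 17.5 tcp [ 0.62   -0.0844  0.132 ] yaw -16.57 tilt 1.88 j [-0.61  0.6   0.91  1.81 -0.55  0.98  0.23] F [-0.  -1.5  0.6] w 0.0854
shift cm [1.71 9.03 1.33] |xy| 9.19
turn [np.float64(0.03), np.float64(-179.97)]
```

View pics/w14.png

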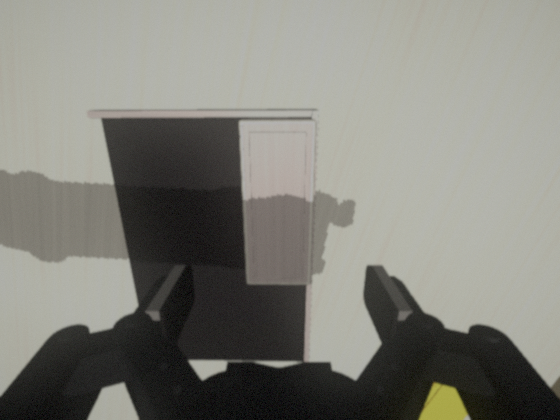

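w14: the long tin (240-315,122-284) sits in the corner against both rims. On to the short tin.

```bash
python3 -m pendant '0.6 3 0.4 0;0.6 3 0.4 0;0 0 0 0' |head -2
python3 - <<'E'
from h import *
snap('wrist','w15')
E
python3 -m pendant '0.4 2.4 0.2 0;0.2 0 0 0;0 0 0 0' |head -2;python3 go.py 0.611 -0.176 .12 -16.6
python3 - <<'E'
from h import *
snap('wrist','w16')
for n in ('w15','w16'):
    im=cv2.imread('pics/%s.png'%n); cv2.imwrite('pics/g.png',np.clip(im*1.4,0,255).astype(np.uint8)); crop('g',180,100,400,300,3,'c'+n)
E
```

```text
clock: 17.75
tcp_pos: [0.617, -0.1454, 0.1255]
clock: 18.05
tcp_pos: [0.6186, -0.166, 0.1243]
t 18.05 tcp [ 0.6186 -0.166   0.1243] yaw -16.29 tilt 2.24 j [-0.45  0.62  0.88  1.78 -0.56  0.97  0.37] F [ 0.6  1.6 -0.4] w 0.0854
shift cm [-0.46  1.17  0.42] |xy| 1.26
turn [np.float64(0.31), np.float64(-179.69)]
```

View pics/cw15.png

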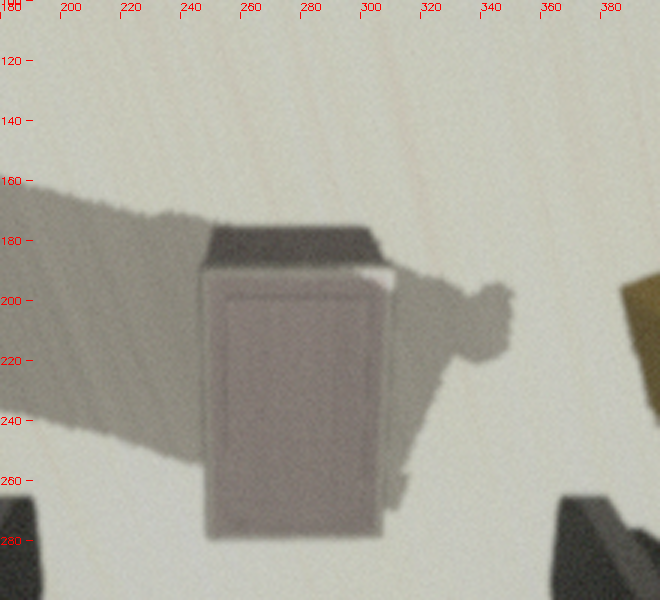

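View pics/cw16.png

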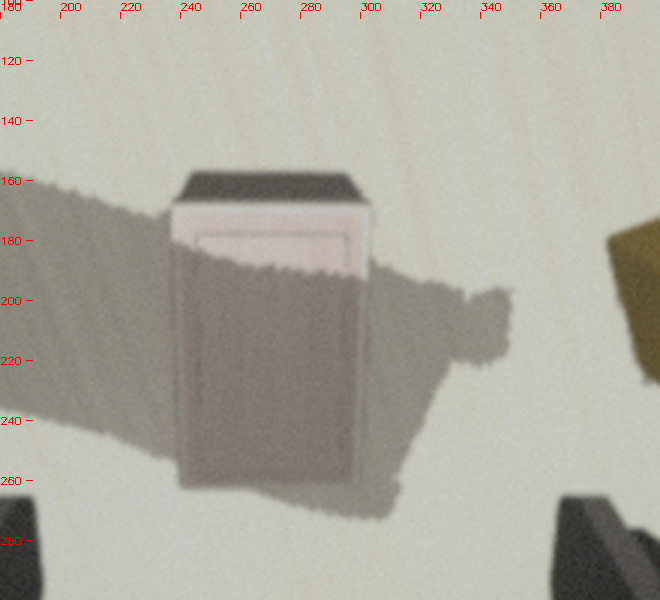

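Run:
```python
from h import *
A=load('w15');B=load('w16')
qa=[(247.3,189),(311.3,189),(307.7,279.3),(249,279.7)];qb=[(237.3,168),(303,168),(299,262),(239.7,262.7)]
P=np.array([tri([(A,*a),(B,*b)])[0] for a,b in zip(qa,qb)])
def rep(P): d=P[0]-P[3]+P[1]-P[2];print(P.mean(0).round(4),(np.degrees(np.arctan2(d[1],d[0]))-90).round(2),np.linalg.norm((P[0]-P[3])[:2]).round(4),np.linalg.norm((P[0]-P[1])[:2]).round(4))
rep(P);print(P[:,2])
for f,q in((A,qa),(B,qb)): rep(np.array([atz(f,*a,.06) for a in q]))
```

```text
[ 0.6114 -0.1744  0.0637] -17.72 0.0859 0.0559
[0.0550069  0.05922989 0.07571286 0.06468931]
[ 0.6114 -0.1773  0.06  ] -17.05 0.0903 0.0554
[ 0.6109 -0.177   0.06  ] -17.34 0.0895 0.0552
```

```bash
python3 -m pendant '-0.5 1.2 1 0.6;0 0 2 0;0 0 2 0;0 0 2 0;0 0 0 0' |head -2;python3 go.py 0.611 -0.177 -0.012 -17.1
```

```text
clock: 18.52
tcp_pos: [0.6117, -0.1783, 0.0519]
t 18.52 tcp [ 0.6117 -0.1783  0.0519] yaw -16.93 tilt 2.48 j [-0.37  0.69  0.8   1.84 -0.65  0.84  0.44] F [-0.7  0.8 -0. ] w 0.0851
shift cm [-0.38 -0.14  6.38] |xy| 0.4
turn [np.float64(0.17), np.float64(-179.83)]
```

```bash
python3 -m pendant '-0.3 0 1.5 0;-0.1 0 1.5 0;0 0 1 0;0 0 0.7 0;0 0 0 0' |tail -4;python3 go.py 0.611 -0.177 -0.012 -17.1
```

```text
tcp_pos: [0.6083, -0.1785, 0.0038]
orientation: [3.094, -0.462, 0.065]
contact_force: [0.0, 0.0, -0.6]
grip_width: 0.0853
t 18.93 tcp [ 0.6083 -0.1785  0.0038] yaw -16.97 tilt 2.49 j [-0.34  0.75  0.74  1.87 -0.71  0.76  0.49] F [ 0.   0.  -0.6] w 0.0853
shift cm [ 0.14 -0.23  1.58] |xy| 0.27
turn [np.float64(0.13), np.float64(-179.87)]
```

```bash
python3 -m pendant '0.3 -0.1 0.8 0;0 0 0.7 0;0 0 0 0;0 0 0 0' |tail -4;python3 go.py 0.613 -0.177 -0.012 -17.1;  python3 - <<'E'
from h import *
snap('wrist','w17')
E
```

```text
tcp_pos: [0.6141, -0.1792, -0.0106]
orientation: [3.094, -0.461, 0.07]
contact_force: [0.1, 1.3, 0.7]
grip_width: 0.0857
t 19.27 tcp [ 0.6141 -0.1792 -0.0106] yaw -16.95 tilt 2.66 j [-0.32  0.77  0.72  1.86 -0.73  0.74  0.5 ] F [0.1 1.3 0.7] w 0.0857
shift cm [-0.18 -0.18  0.13] |xy| 0.25
turn [np.float64(0.15), np.float64(-179.85)]
```

View pics/w17.png

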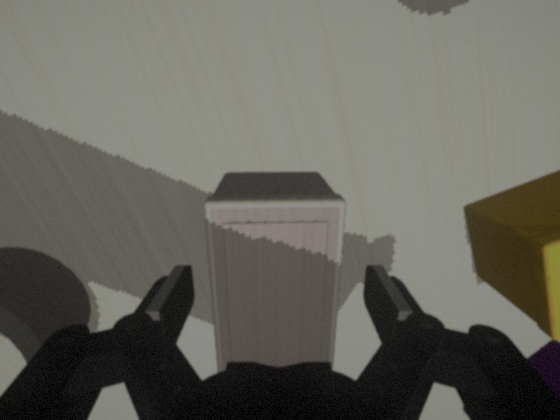

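w17: the lid (207-345) is centred between the fingers, and the round tin and yellow block are clear. Closing.

```bash
python3 -m pendant '0 0 0 0;0 0 0 0;0 0 0 0;0 0 0 0;0 0 0 0;0 0 0 0' 140 60 |tail -4;python3 go.py 0.613 -0.177 -0.012 -17.1; python3 -m pendant '0 0 -1 0;0 0 -2 0;0 0 -2 0;0 0 -2 0;0 0 -2.5 0;0 0 -1 0' |tail -4;python3 go.py 0.575 0.1 .1 14.3
```

```text
tcp_pos: [0.6138, -0.1791, -0.0091]
orientation: [3.095, -0.461, 0.07]
contact_force: [0.1, 0.4, -1.2]
grip_width: 0.0553
t 19.82 tcp [ 0.6138 -0.1791 -0.0091] yaw -16.95 tilt 2.65 j [-0.32  0.77  0.72  1.86 -0.73  0.74  0.5 ] F [ 0.1  0.4 -1.2] w 0.0553
shift cm [-0.15 -0.18  0.28] |xy| 0.23
turn [np.float64(0.15), np.float64(-179.85)]
tcp_pos: [0.6051, -0.176, 0.0975]
orientation: [3.095, -0.463, 0.054]
contact_force: [0.9, -0.7, -3.3]
grip_width: 0.0552
t 20.32 tcp [ 0.6051 -0.176   0.0975] yaw -17.01 tilt 2.1 j [-0.42  0.64  0.86  1.83 -0.59  0.92  0.4 ] F [ 0.9 -0.7 -3.3] w 0.0552
shift cm [-10.93 -25.5   -0.82] |xy| 27.75
turn [np.float64(-31.31), np.float64(148.69)]
```

```bash
python3 -m pendant '0 0 -0.5 -7;0 0 -0.5 -7;0 0 0 -7;0 0 0 -7;0 0 0 -3.3;0 0 0 0' |tail -4;python3 go.py 0.570 0.119 .11 14.3
```

```text
tcp_pos: [0.605, -0.1757, 0.1116]
orientation: [3.09, 0.419, 0.053]
contact_force: [-0.7, 0.3, -4.0]
grip_width: 0.0555
t 20.82 tcp [ 0.605  -0.1757  0.1116] yaw 15.46 tilt 2.33 j [-0.34  0.56  0.73  1.81 -0.46  0.9   0.85] F [-0.7  0.3 -4. ] w 0.0555
shift cm [  4.48 -29.34  -0.5 ] |xy| 29.68
turn [np.float64(1.16), np.float64(-178.84)]
```

```bash
python3 -m pendant '0.6 -3.9 0 0.2;0.6 -3.9 0 0;0.6 -3.9 0 0;0.6 -3.9 0 0;0.6 -3.9 0 0;0.6 -3 0 0;0.3 -1.5 0 0;0 0 0 0' |tail -4;python3 go.py 0.570 0.119 .11 14.3;python3 - <<'E'
from h import *
snap('wrist','w18')
E
```

```text
tcp_pos: [0.5786, 0.071, 0.1041]
orientation: [3.094, 0.368, 0.05]
contact_force: [0.3, 0.7, -2.8]
grip_width: 0.0554
t 21.48 tcp [0.5786 0.071  0.1041] yaw 13.58 tilt 2.38 j [-0.82  0.51  0.77  1.93 -0.43  0.85  0.4 ] F [ 0.3  0.7 -2.8] w 0.0554
shift cm [ 0.31 -4.85 -0.72] |xy| 4.86
turn [np.float64(-0.72), np.float64(179.28)]
```

View pics/w18.png

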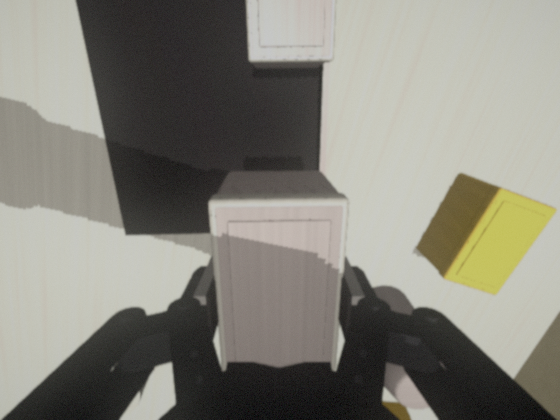

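```bash
cat >> go.py <<'E'
p=R@np.array([0,-.0015,-.045])+o['tcp_pos']; print('held tin centre in sheet frame mm',sf(p).round(1),'tool z',R[:,2].round(3),'yaw err',(yaw-14.3).round(2))
E
python3 -m pendant '0 -2.5 1 -0.7;0 -1 2 0;0 0 2 0;0 0 2 0;0 0 1 0;0 0 0 0' |tail -4;python3 go.py 0.570 0.119 -0.003 14.3
```

```text
tcp_pos: [0.5757, 0.0943, 0.0221]
orientation: [3.089, 0.36, 0.057]
contact_force: [0.4, 0.1, -2.0]
grip_width: 0.0553
t 22.03 tcp [0.5757 0.0943 0.0221] yaw 13.32 tilt 2.75 j [-0.79  0.62  0.67  1.97 -0.54  0.69  0.43] F [ 0.4  0.1 -2. ] w 0.0553
shift cm [-0.07 -2.62  2.42] |xy| 2.62
turn [np.float64(-0.98), np.float64(179.02)]
held tin centre in sheet frame mm [ -38.2 -222.5] tool z [ 0.04  -0.026 -0.999] yaw err -0.98
```

```bash
python3 -m pendant '0.2 -1 0.5 -0.8;0 -1 0.5 -0.3;0 0 0.5 0;0 0 0 0' |tail -4;python3 go.py 0.570 0.119 -0.005 14.3;python3 - <<'E'
from h import *
snap('wrist','w19')
E
```

```text
tcp_pos: [0.5754, 0.1124, 0.0075]
orientation: [3.085, 0.382, 0.061]
contact_force: [-0.5, -1.1, -3.6]
grip_width: 0.0554
t 22.37 tcp [0.5754 0.1124 0.0075] yaw 14.17 tilt 2.91 j [-0.8   0.65  0.64  1.97 -0.56  0.67  0.43] F [-0.5 -1.1 -3.6] w 0.0554
shift cm [-0.4  -0.82  1.2 ] |xy| 0.91
turn [np.float64(-0.13), np.float64(179.87)]
held tin centre in sheet frame mm [ -34.2 -204.8] tool z [ 0.043 -0.027 -0.999] yaw err -0.13
```

View pics/w19.png

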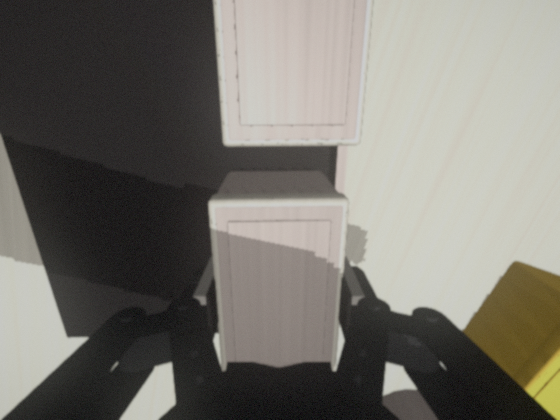

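w19: the short tin (210-347, front at v≈200) is aligned behind the long tin (rear at v≈145), about 6 mm off the rim line. Lowering.

```bash
python3 -m pendant '0 0 0.4 0;0 0 0.3 0;0 0 0 0' |tail -3|head -2;python3 -m pendant '0 0 0.2 0;0 0 0 0' |tail -4;python3 -m pendant '0 0 0.2 0;0 0 0 0' |tail -4;python3 go.py 0.570 0.119 -0.005 14.3
```

```text
orientation: [3.086, 0.383, 0.066]
contact_force: [0.8, 0.3, -3.7]
tcp_pos: [0.5773, 0.1126, -0.0004]
orientation: [3.086, 0.383, 0.066]
contact_force: [-0.0, -0.2, -3.4]
grip_width: 0.055
tcp_pos: [0.5775, 0.1123, -0.0025]
orientation: [3.086, 0.382, 0.067]
contact_force: [0.3, -0.1, -3.7]
grip_width: 0.0549
t 23.0 tcp [ 0.5775  0.1123 -0.0025] yaw 14.15 tilt 3.04 j [-0.79  0.66  0.63  1.97 -0.57  0.65  0.44] F [ 0.3 -0.1 -3.7] w 0.0549
shift cm [-0.58 -0.85  0.2 ] |xy| 1.02
turn [np.float64(-0.15), np.float64(179.85)]
held tin centre in sheet frame mm [ -32.3 -205.5] tool z [ 0.046 -0.026 -0.999] yaw err -0.15
```

```bash
python3 -m pendant '0.2 -0.4 0 -0.15;0.1 -0.4 0 0;0 -0.4 0 0;0 0 0 0' |tail -4;python3 go.py 0.570 0.119 -0.005 14.3;python3 -m pendant '0 -0.3 0 0;0 -0.2 0 0' |tail -4;python3 -m pendant '0 -0.2 0 0' |tail -4;python3 -m pendant '0 -0.2 0 0' |tail -4;python3 go.py 0.570 0.119 -0.005 14.3
```

```text
tcp_pos: [0.5777, 0.1258, -0.0027]
orientation: [3.086, 0.386, 0.067]
contact_force: [-0.5, 0.0, -2.8]
grip_width: 0.0553
t 23.33 tcp [ 0.5777  0.1258 -0.0027] yaw 14.28 tilt 3.04 j [-0.81  0.67  0.63  1.97 -0.57  0.65  0.42] F [-0.5  0.  -2.8] w 0.0553
shift cm [-0.93  0.46  0.21] |xy| 1.04
turn [np.float64(-0.02), np.float64(179.98)]
held tin centre in sheet frame mm [ -28.7 -192.4] tool z [ 0.046 -0.026 -0.999] yaw err -0.02
tcp_pos: [0.5765, 0.1313, -0.0029]
orientation: [3.086, 0.386, 0.067]
contact_force: [0.3, -0.6, -3.7]
grip_width: 0.0552
tcp_pos: [0.5759, 0.1334, -0.0029]
orientation: [3.085, 0.387, 0.067]
contact_force: [0.7, -1.3, -3.7]
grip_width: 0.0551
tcp_pos: [0.5759, 0.1336, -0.0028]
orientation: [3.083, 0.385, 0.068]
contact_force: [2.1, -8.1, -1.6]
grip_width: 0.0548
t 23.67 tcp [ 0.5759  0.1336 -0.0028] yaw 14.28 tilt 3.18 j [-0.83  0.67  0.63  1.97 -0.57  0.65  0.4 ] F [ 2.1 -8.1 -1.6] w 0.0548
shift cm [-0.94  1.26  0.23] |xy| 1.57
turn [np.float64(-0.02), np.float64(179.98)]
held tin centre in sheet frame mm [ -28.6 -184.3] tool z [ 0.048 -0.028 -0.998] yaw err -0.02
```

Contact with the long tin at y −184.3 (expected −185). Now I'll press to the rim, lower and release.

```bash
python3 -m pendant '0.15 0 0.1 0;0.1 0 0.1 0' |tail -4;python3 -m pendant '0.1 0 0.1 0;0 0 0 0' |tail -4;python3 go.py 0.570 0.119 -0.005 14.3; python3 -m pendant '0 0 0 0;0 0 0 0;0 0 0 0;0 0 0 0' 0 |tail -4;python3 go.py 0.570 0.119 -0.005 14.3;python3 - <<'E'
from h import *
snap('wrist','w20')
im=cv2.imread('pics/w20.png'); cv2.imwrite('pics/g.png',np.clip(im*1.4,0,255).astype(np.uint8)); crop('g',180,100,400,300,3,'cw20')
E
```

```text
tcp_pos: [0.5769, 0.1325, -0.0045]
orientation: [3.082, 0.383, 0.064]
contact_force: [-7.1, -1.5, 12.8]
grip_width: 0.0553
tcp_pos: [0.5767, 0.1326, -0.0043]
orientation: [3.085, 0.381, 0.059]
contact_force: [-1.5, 1.2, 0.4]
grip_width: 0.0548
t 24.0 tcp [ 0.5767  0.1326 -0.0043] yaw 14.12 tilt 2.89 j [-0.82  0.67  0.63  1.96 -0.57  0.66  0.4 ] F [-1.5  1.2  0.4] w 0.0548
shift cm [-0.98  1.16  0.08] |xy| 1.52
turn [np.float64(-0.18), np.float64(179.82)]
held tin centre in sheet frame mm [ -27.8 -185.5] tool z [ 0.042 -0.028 -0.999] yaw err -0.18
tcp_pos: [0.5791, 0.134, -0.0032]
orientation: [3.086, 0.382, 0.067]
contact_force: [-1.0, -0.2, 0.4]
grip_width: 0.0852
t 24.33 tcp [ 0.5791  0.134  -0.0032] yaw 14.13 tilt 3.04 j [-0.82  0.67  0.63  1.96 -0.57  0.66  0.4 ] F [-1.  -0.2  0.4] w 0.0852
shift cm [-1.25  1.23  0.18] |xy| 1.75
turn [np.float64(-0.17), np.float64(179.83)]
held tin centre in sheet frame mm [ -25.4 -184.8] tool z [ 0.046 -0.026 -0.999] yaw err -0.17
```

View pics/w20.png

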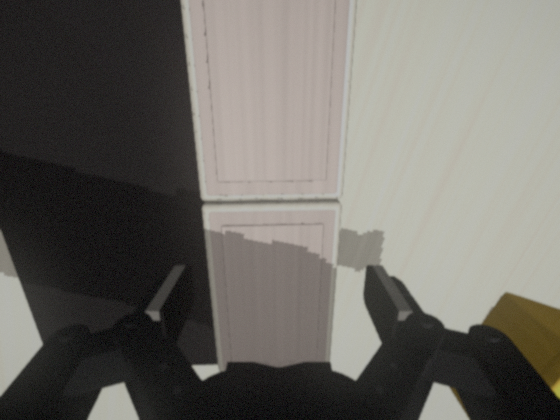

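View pics/cw20.png

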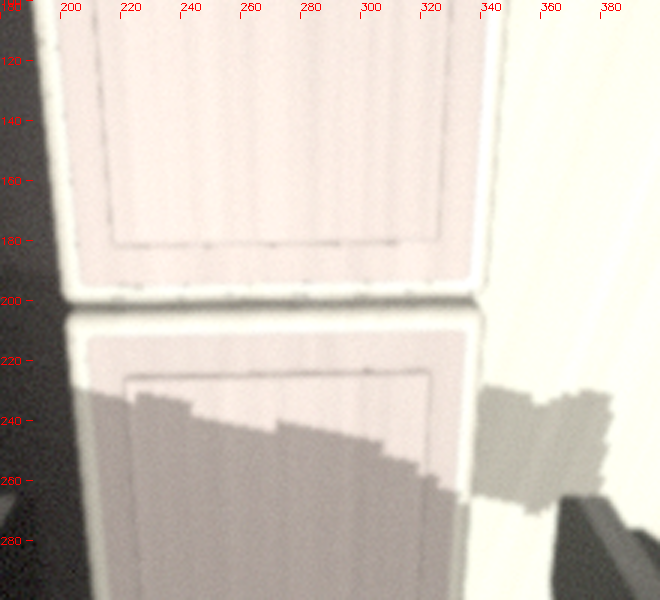

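w20: the two lids are in line. A dark seam about 3 px wide (~1 mm) remains between them at v≈201. I'll lift off, and push the short tin's free end with shut fingers to close it.

```bash
python3 -m pendant '0 0 -1 0;0 0 -2 0;0 0 -2 0;0 0 -1.5 0;0 2.5 0 0;0 2.5 0 0;0 2 0 0;0 0 0 0' 0|tail -4;python3 -m pendant '0 0 0 0;0 0 0 0;0 0 0 0' 255 40|tail -4;python3 go.py 0.570 0.119 -0.005 14.3
```

```text
tcp_pos: [0.595, 0.0682, 0.0721]
orientation: [3.085, 0.389, 0.072]
contact_force: [-0.9, -0.6, 0.4]
grip_width: 0.0853
tcp_pos: [0.5954, 0.0681, 0.0736]
orientation: [3.086, 0.386, 0.074]
contact_force: [0.3, 0.2, -0.4]
grip_width: 0.0513
t 25.3 tcp [0.5954 0.0681 0.0736] yaw 14.32 tilt 3.23 j [-0.77  0.57  0.72  1.92 -0.48  0.78  0.45] F [ 0.3  0.2 -0.4] w 0.0513
shift cm [-1.54 -5.84  7.59] |xy| 6.04
turn [np.float64(0.02), np.float64(-179.98)]
held tin centre in sheet frame mm [ -26.1 -252.7] tool z [ 0.051 -0.024 -0.998] yaw err 0.02
```

```bash
python3 -m pendant '0 0.8 0 0;-0.3 0 2 0;0 0 2 0;0 0 1.5 0;0 0 1 0;0 0 0 0'|tail -4;python3 go.py 0.570 0.119 -0.005 14.3;python3 - <<'E'
from h import *
snap('wrist','w21')
E
```

```text
tcp_pos: [0.5989, 0.0617, 0.007]
orientation: [3.086, 0.399, 0.077]
contact_force: [-0.9, 0.1, 0.9]
grip_width: 0.0004
t 25.8 tcp [0.5989 0.0617 0.007 ] yaw 14.77 tilt 3.28 j [-0.69  0.66  0.63  1.95 -0.56  0.67  0.53] F [-0.9  0.1  0.9] w 0.0004
shift cm [-1.39 -6.32  0.92] |xy| 6.47
turn [np.float64(0.47), np.float64(-179.53)]
held tin centre in sheet frame mm [ -24.4 -259.9] tool z [ 0.053 -0.022 -0.998] yaw err 0.47
```

View pics/w21.png

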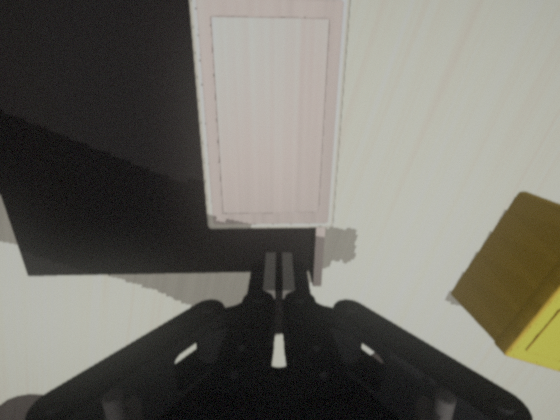

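w21: the shut fingers (265-293, v≈253) are behind the short tin's end (v≈228) and centred on it. Lowering and pushing.

```bash
python3 -m pendant '-0.2 0 0.8 0.3;0 -0.5 0 0;0 -0.5 0 0;0 0 0 0'|tail -4;python3 -m pendant '0 -0.3 0 0'|tail -4;python3 -m pendant '0 -0.3 0 0'|tail -4;python3 -m pendant '0 -0.3 0 0'|tail -4;python3 go.py 0.570 0.119 -0.005 14.3
```

```text
tcp_pos: [0.5964, 0.0717, 0.0006]
orientation: [3.088, 0.39, 0.082]
contact_force: [0.6, 0.0, -1.2]
grip_width: 0.0002
tcp_pos: [0.596, 0.0745, 0.0011]
orientation: [3.087, 0.389, 0.084]
contact_force: [0.8, 0.1, 0.5]
grip_width: 0.0001
tcp_pos: [0.5954, 0.0781, 0.0014]
orientation: [3.088, 0.39, 0.085]
contact_force: [0.2, 1.0, -0.0]
grip_width: 0.0
tcp_pos: [0.595, 0.0813, 0.0017]
orientation: [3.088, 0.39, 0.086]
contact_force: [-0.1, -2.0, -0.8]
grip_width: 0.0002
t 26.43 tcp [0.595  0.0813 0.0017] yaw 14.46 tilt 3.56 j [-0.72  0.66  0.63  1.96 -0.58  0.65  0.51] F [-0.1 -2.  -0.8] w 0.0002
shift cm [-1.51 -4.29  0.44] |xy| 4.55
turn [np.float64(0.16), np.float64(-179.84)]
held tin centre in sheet frame mm [ -23.6 -239.9] tool z [ 0.058 -0.021 -0.998] yaw err 0.16
```

```bash
for i in 1 2; do python3 -m pendant '0 -0.2 0 0'|tail -4|grep -v ori;done;python3 -m pendant '0 -0.3 0 0'|tail -4;python3 -m pendant '0 -0.3 0 0'|tail -4;python3 go.py 0.570 0.119 -0.005 14.3
```

```text
tcp_pos: [0.5946, 0.083, 0.0018]
contact_force: [1.3, -9.1, -3.2]
grip_width: -0.0003
tcp_pos: [0.5946, 0.0828, 0.0021]
contact_force: [3.1, -9.0, -1.6]
grip_width: -0.0003
tcp_pos: [0.5946, 0.0825, 0.0023]
orientation: [3.08, 0.384, 0.091]
contact_force: [3.0, -8.3, -2.8]
grip_width: 0.0
tcp_pos: [0.5947, 0.0823, 0.0026]
orientation: [3.077, 0.38, 0.093]
contact_force: [2.5, -6.7, -1.6]
grip_width: -0.0
t 26.77 tcp [0.5947 0.0823 0.0026] yaw 14.16 tilt 4.14 j [-0.74  0.66  0.64  1.96 -0.57  0.64  0.49] F [ 2.5 -6.7 -1.6] w -0.0
shift cm [-1.53 -4.19  0.48] |xy| 4.46
turn [np.float64(-0.14), np.float64(179.86)]
held tin centre in sheet frame mm [ -23.8 -238.3] tool z [ 0.065 -0.032 -0.997] yaw err -0.14
```

It stalls at 9 N, far above sliding friction for 0.3 kg, so it is pressing solid. Backing off and looking.

```bash
python3 -m pendant '0 0.5 0 0;0 1 0 0;0 0 -2 0;0 0 -2.5 0;0 0 -2.5 0;0 0 0 0'|tail -4;python3 go.py 0.570 0.119 -0.005 14.3;python3 - <<'E'
from h import *
snap('wrist','w22');snap('scene','s22');snap('top','t22')
im=cv2.imread('pics/w22.png'); cv2.imwrite('pics/g.png',np.clip(im*1.2,0,255).astype(np.uint8)); crop('g',180,50,360,250,3,'cw22')
im=cv2.imread('pics/s22.png'); cv2.imwrite('pics/g.png',np.clip(im*1.5,0,255).astype(np.uint8)); crop('g',260,90,390,220,5,'cs22')
E
```

```text
tcp_pos: [0.5931, 0.066, 0.0747]
orientation: [3.077, 0.377, 0.087]
contact_force: [0.1, -0.9, 0.8]
grip_width: 0.0001
t 27.27 tcp [0.5931 0.066  0.0747] yaw 14.03 tilt 3.99 j [-0.79  0.56  0.74  1.94 -0.48  0.77  0.44] F [ 0.1 -0.9  0.8] w 0.0001
shift cm [-1.36 -6.06  7.63] |xy| 6.21
turn [np.float64(-0.27), np.float64(179.73)]
held tin centre in sheet frame mm [ -29.2 -253.6] tool z [ 0.061 -0.034 -0.998] yaw err -0.27
```

View pics/cw22.png

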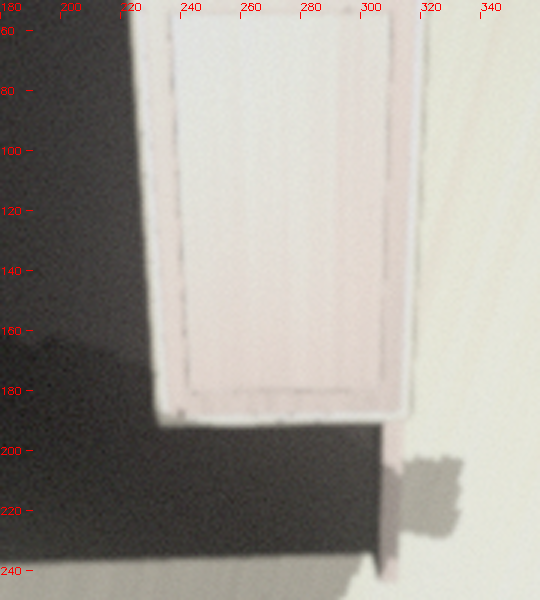

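View pics/cs22.png

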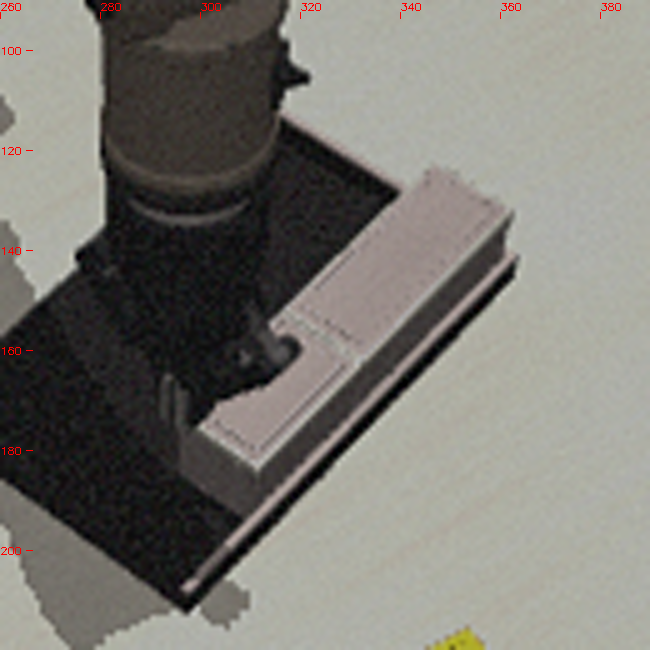

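View pics/w22.png

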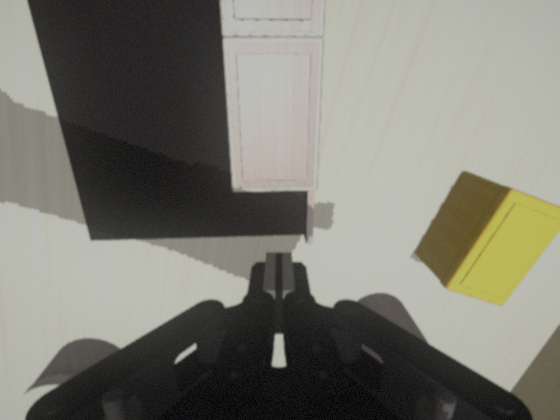

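Run:
```python
from h import *
f=load('w22')
for n,q in (('expTL',(-56,-140)),('expTR',(0,-140)),('expBL',(-56,-230)),('expBR',(0,-230)),('longL',(-56,-120))):
    p=CO+q[0]/1000*XH+q[1]/1000*YH; print(n,proj(f,[*p,.064]).round(1))
for n,u,v in (('TL',222.5,38),('TR',323,38),('BL',232.7,191),('BR',316,188)): print(n,sf(atz(f,u,v,.064)).round(1))
p=CO-.25*YH; print(proj(f,[*p,.022]), sf(atz(f,306.5,200,.022)))
crop('w22',210,0,340,80,6,'cw22b')
```

```text
expTL [223.7  37.4]
expTR [323.4  37.6]
expBL [233.5 191. ]
expBR [316.8 189.2]
longL [221.   -5.3]
TL [ -56.7 -140.3]
TR [  -0.2 -140.2]
BL [ -56.5 -230. ]
BR [  -0.6 -229.1]
[307.18514189 196.62724343] [  -0.48710693 -252.96922946]
```

View pics/cw22b.png

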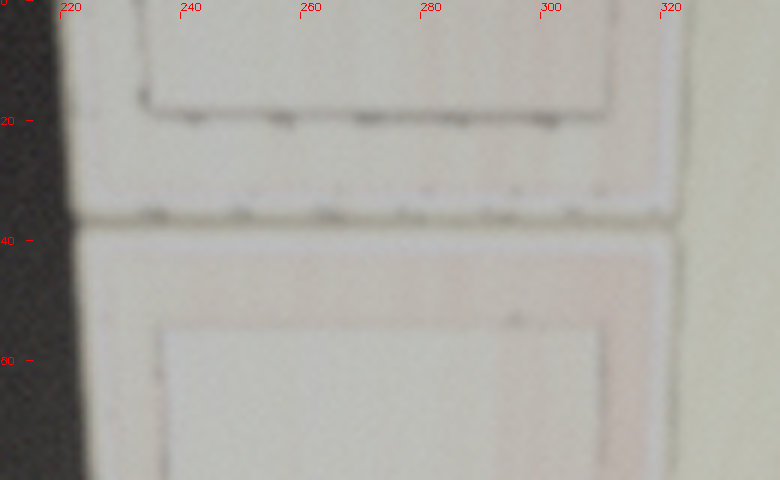

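Seam closed: the short tin's corners are within 1 mm of home, and the rim reads −0.5 mm too, so it is flush. Last check on the bystanders, then hand in.

```bash
python3 -m pendant '0 1 -2 0;0 1 -2 0;0 0 0 0'|tail -4
python3 - <<'E'
from h import *
f=snap('top','t23'); snap('wrist','w23')
a=cv2.imread('pics/top0.png',0).astype(int);b=cv2.imread('pics/t23.png',0).astype(int)
for n,(u,v) in dict(round=(357,302),mug=(458,312),shaker=(312,163),y1=(257,143),y2=(390,155),purple=(457,167)).items():
    s=np.s_[v-25:v+25,u-25:u+25]; print(n,cv2.phaseCorrelate(a[s].astype(float),b[s].astype(float))[0],abs(a[s]-b[s]).mean().round(1))
E
```

```text
tcp_pos: [0.5899, 0.0485, 0.1083]
orientation: [3.076, 0.382, 0.066]
contact_force: [1.4, -0.6, 0.4]
grip_width: -0.0001
round (0.008548931282902572, -0.009419520970475048) 6.8
mug (-0.02458046676635206, 0.023436981798010237) 5.9
shaker (-0.03915610188899521, 0.0003152386797644624) 6.2
y1 (-5.121156818917555, 4.438495413716602) 24.0
y2 (-0.08736770205162969, -0.0360696148316606) 6.2
purple (-0.010254104188902602, 0.036477368415162914) 5.6
```

View pics/t23.png

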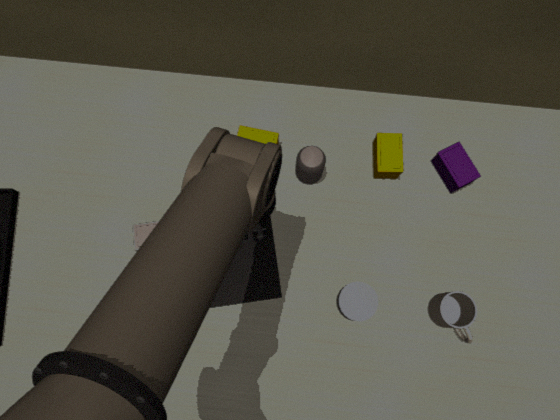

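The bystanders haven't moved. One yellow box is only hidden behind the arm in this view.

Run:
```python
from h import *
r.hand_in(); print(r.get_obs()['clock'])
```

```text
the job is handed in; nothing more can be done
the job is handed in; nothing more can be done
```

The job is handed in. The long loaf tin is in the corner against both raised edges. The short one is packed end to end behind it along the same long edge. It took about 28 s of the 69 s allowed.

**What happened on the way**
- **First grasp:** it closed above the long tin's lid without touching it. The pad tips really sit about 45 mm behind the reported TCP, which does not match the description, so I re-gripped lower.
- **Long tin:** it jammed about 10 mm short of the short edge. I eased the load, slid it home, let go, and pressed it sideways against the long edge with one finger.
- **Short tin:** after placing it I saw a gap of about 1 mm, so I pushed its free end with shut fingers until it pressed solid at 9 N.

**Last checks**
- **Long tin:** its lid corners measured within 1 mm of home.
- **Short tin:** all four corners were within 1 mm of home, and the seam between the tins looked closed.
- **Not to be moved:** the round tin, mug and shaker had moved less than 0.05 px in the top view. The same check could not be made on one yellow box because the arm hid most of it.
- **Disagreements:** the tool's tilt drifted to about 4°, which I could not command away; it let go of both tins before the final checks. The last top view hid most of the sheet, so the tins' final positions rest on wrist and scene pictures.

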